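Gauge a blind barrel's bore with a depth rod

ROBOT

A 6-joint arm with a two-finger parallel gripper is mounted at the origin on the work surface. World frame = base frame: x ahead of the robot, y to its left, z up, the work surface at z = 0. Lengths are in m, angles in rad, forces in N, time in s.
With the tool pointing down it reaches from about 0.35 to 0.975 m from the base axis. Payload 4.9 kg.
Tool frame: the origin (TCP) lies on the centre line of the jaws, within the pads' length; the fingertips stand 11 mm ahead of it and the grasp point (between the pads) lies 8 mm behind it; z points along the fingers, y is the direction in which the jaws open and shut (so a half turn about z gives the same grasp; the last joint's range is limited). The gripper opens to 85 mm and grips with 20 to 120 N. Pads are 22 mm wide; open, the fingers measure 114 mm over their backs; the gripper's body (76 mm by 85 mm) begins 54 mm behind the grasp point. The pads swing forward as they close: fully open they stand 13 mm farther back than shut.
Start: joints at [1.23, 0.053, 1.613, -0, 1.476, -0.119], TCP at [0.137, 0.61, 0.21] pointing down, gripper open.
Joint ranges: [-3.01, 3.01], [-1.01, 2.22], [0.06, 2.58], [-1.02, 4.17], [0.09, 2.62], [-3.14, 3.14]. Speed limits (rad/s): [2.57, 2.57, 3.14, 3.14, 3.14, 3.14].

INTERFACE

Orientations are given as a rotation vector (axis times angle).
In Python, from station import ctrl gives the robot as it stands.
- The arm moves only by the tool send_rows, never from a script. Its argument "series" is a list of rows, each an object of numbers: "tx", "ty", "tz": the shift along the tool's x, y, z in cm; "wx", "wy", "wz": the turn, a rotation vector about the tool's x, y, z in rad; "jaw": the closure, from 0 (fully open) to 1 (shut). In form: [{"tx": .., "ty": .., "tz": .., "wx": .., "wy": .., "wz": .., "jaw": ..}, ...]. A call has 1 to 5 rows; each row shifts and turns the pose as measured when the row begins, along the tool's axes as they then stand; what a row does not reach is not made up. A row lasts 1/8 s, in which the tool goes at most 62.5 mm and 10.7 degrees, less where a joint would pass 70% of its speed; a pose out of reach is approached as far as the arm can. A call is refused whole if a number of a shift passes 6.25 or a number of a turn 0.188, either way. A call with a gripper value outside its range is refused whole. The fingers move at their own pace and stop on an object; "squeeze" is the grip in N (left out, the last holds). Time passes only in rows, so rows that do not move let the fingers close. It gives the time, the measured TCP pose, the force and the opening at its end, in the units of the state.
- ctrl.get_obs(): the state, without advancing time (a new reading comes with each control period).
- ctrl.get_image(name): name is "scene" or "top" or "wrist"; returns the picture (420x560x3 uint8, red, green, blue); there is no depth.
- ctrl.camera_info(name): a dict with "mtx" (3x3 intrinsics, pixels), "R" (3x3) and "t" (3): a world point X has camera coordinates R X + t. Camera axes: x right, y down, z forward; pixel columns grow to the right and rows downward; lengths in m; the calibration is good to about 2 mm. A picture is of the moment at which its call begins: read the wrist's pose just before it. camera_info takes no time and is no camera call; for the wrist camera it gives the pose at the moment of the call.
- ctrl.finish_job(): hands the job in, once; it reports no verdict.
The state is a dict: "t": time; "q": joint angles; "dq": joint speeds; "effort": joint torques, N m; "tool_pos": TCP position; "tool_rot": TCP orientation; "contact_force": force on the tool from outside, world axes, zero at the start; "wrist_torque": the same for the moment, N m; "opening": finger opening in m.
Only numpy, scipy, OpenCV 4.12 (cv2) and the standard library are available. Lean on these libraries where they do the work, as an engineer would, in place of code of your own. Each camera call takes 0.05 s, during which the arm holds its last target.

TASK

Take the depth rod from its rest and gently slide it, nose first, into the barrel's bore, past the drag inside, until it bottoms on the closed end. Then, with the rod left fully home, slide the red cursor along its rail until its white plate just touches the rod's tail, and let go of both so the exposed length can be read off the rule. Do not press hard on the barrel's end, and leave the other things on the bench alone.

Things in the scene. Friction and masses are not known exactly. Their poses are not given: they have to be found in the camera images.
- fixture: Fixed depth-check fixture: grey base 100 x 430 x 12 mm, aluminium barrel (52 mm outside diameter, 138 mm long) lying in blue cradles, straps up to 117 mm high. Origin on the bench under the bore's mouth; z up; +y along the bore INTO the barrel; -y out along the cursor's rail (24 mm wide, top 25 mm high, from 10 to 285 mm out). Yellow rule at x = -36 mm.
- bore_mouth (a point): Centre of the bore's mouth, 85 mm above the bench (axes as fixture: +y into the bore). Level bore, 18 mm diameter, 23 mm wide at the mouth, narrowing over 4 mm. Depth unknown, 60 to 92 mm, new each time. A sprung ball in its roof 28 mm inside drags on the rod (see rod). The closed end is rigid; never press it with over 22 N.
- rod: Steel depth rod, 16 mm diameter, 170 mm long, 0.22 kg. Orange sleeve 22 mm diameter from y = -60 to -18 mm, then a 32 mm guard disc 4 mm thick. Origin mid-length on its axis; +y to the nose (y = +85 mm, cone 7 mm long), flat tail at y = -85 mm. Starts level in the rest, axis 55 mm above the bench. In the bore the ball resists with up to 12 N as the nose passes, then 3 to 8 N.
- rod_nose (a point): Centre of the rod's nose face (rod axes).
- rod_tail (a point): Centre of the rod's flat tail face (rod axes).
- rod_grip (a point): Middle of the orange grip sleeve, on the rod's axis, 46 mm from the tail; the place to hold the rod.
- rod_rest: Black rod rest fixed to the bench, base 70 x 150 x 10 mm with two notched posts (12 mm thick, 40 mm wide, up to 59 mm above the bench, centred at y = -79 and +26 mm) in which the rod lies along its y; origin on the bench under the rod's middle. The rod lifts straight up out of it.
- cursor (a joint): Position of the cursor on its rail, in m: the distance of its white plate from the bore's mouth, so it reads the rod's exposed length when the plate touches the rod's tail. Range 0 to 0.235; it slides with 1 to 3 N and stays where it is left. It starts well away, at 0.21 to 0.23.
- cursor_face (a point): Centre of the face of the cursor's white plate (44 mm wide, 46 to 110 mm above the bench, 6 mm thick) that looks to the bore, on the bore's axis, 85 mm above the bench (axes as the fixture's: +y towards the bore).
- cursor_fin (a point): Grip point on the cursor's upright red fin: 29 mm behind the plate's face, 108 mm above the bench. The fin is 20 mm wide (fixture's x), 34 mm long (along the rail), its top 126 mm above the bench. Pinch it across its width from above.
- spare_barrel: Bystander: aluminium barrel 52 mm diameter, 124 mm tall, standing; origin under its centre.
- jar: Bystander: white jar 60 mm diameter, 90 mm tall; origin under its centre.
- spanner: Bystander: steel spanner lying near the right front; origin at its middle, on the bench.
- collar: Bystander: dark steel ring 60 mm diameter, 20 mm tall; origin under its centre.
- mug: Bystander: blue mug 80 mm diameter, 90 mm tall; origin under its centre.
- parts_bin: Fixed blue bin of small parts, 110 x 170 x 50 mm; origin under its centre. The rod rest and this bin swap places from run to run.

How it is judged:
By the outcome, as a careful person would: the job done as asked, in the order asked, and still so for the second after the job is handed in, with the robot touching nothing.
It also fails if it takes over 72 s, if anything falls off the work surface, if the arm or the gripper's body presses on something with over 40 N, if the wrist force passes 120 N, or if a joint passes its speed limit or range.

## Working session

There is one attempt and no reset: what is moved stays moved. The work goes in short steps, Python scripts to look and compute and a tool call to move; the robot and the scene stay as the last step left them, time stands still between calls to the robot, and variables do not carry over. Pictures are saved under pics/ and viewed, and the job is handed in when it is done.

Besides the shell and the picture viewer there is one more tool, called in YAML: its name, and indented under it one key for each argument. send_rows: Moves the arm, as the interface text tells. Its arguments: {"type":"object","properties":{"series":{"type":"array"},"squeeze":{"type":"number"}},"required":["series"]}

```bash
ls; mkdir -p pics; python3 - <<'E'
from station import ctrl
import cv2,numpy as np
o=ctrl.get_obs()
for k,v in o.items(): print(k,np.round(v,4))
for n in ("scene","top","wrist"):
    i=ctrl.camera_info(n); print(n,{k:np.round(i[k],4).tolist() for k in("mtx","R","t")})
    cv2.imwrite(f"pics/{n}0.png",ctrl.get_image(n)[:,:,::-1])
E
```

```text
pics
t 0.0
q [ 1.23    0.0533  1.6143  0.      1.476  -0.119 ]
dq [ 0.0006 -0.0009 -0.0012 -0.0006  0.0008 -0.0007]
effort [-1.40000e-03 -3.93666e+01 -3.70178e+01 -3.00000e-04  7.10000e-03
  0.00000e+00]
tool_pos [0.1373 0.6091 0.2085]
tool_rot [-3.4770e-01 -3.1218e+00  3.1000e-03]
contact_force [-0.7402  0.0812  0.7915]
wrist_torque [ 0.0368  0.0234 -0.0417]
opening 0.0853
scene {'mtx': [[473.82, 0.0, 283.3682], [0.0, 473.82, 213.7813], [0.0, 0.0, 1.0]], 'R': [[0.2456, 0.9694, -0.0006], [0.7826, -0.1986, -0.5901], [-0.5721, 0.1444, -0.8074]], 't': [-0.0837, -0.3757, 1.8681]}
top {'mtx': [[423.4137, 0.0, 282.9391], [0.0, 423.4137, 211.7483], [0.0, 0.0, 1.0]], 'R': [[0.0068, -1.0, 0.0033], [-0.9982, -0.0069, -0.0594], [0.0594, -0.0029, -0.9982]], 't': [-0.0636, 0.5336, 1.1207]}
wrist {'mtx': [[342.334, 0.0, 281.33], [0.0, 342.334, 212.3728], [0.0, 0.0, 1.0]], 'R': [[0.2194, 0.9756, -0.002], [0.926, -0.2076, 0.3154], [0.3073, -0.071, -0.949]], 't': [-0.6242, -0.0413, 0.3804]}
```

View pics/top0.png

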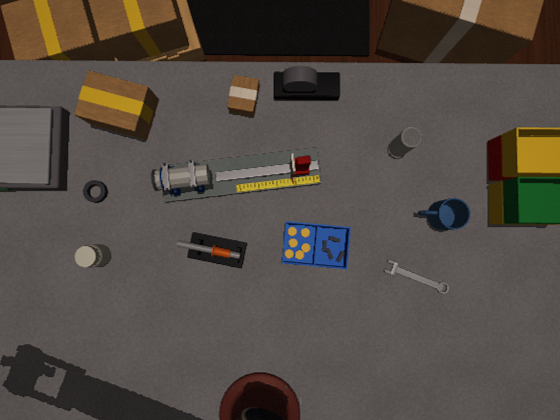

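View pics/scene0.png

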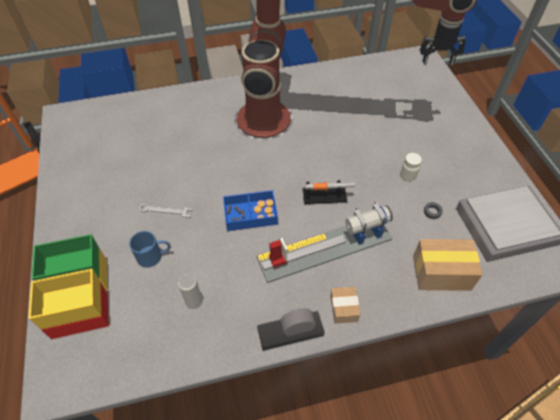

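View pics/wrist0.png

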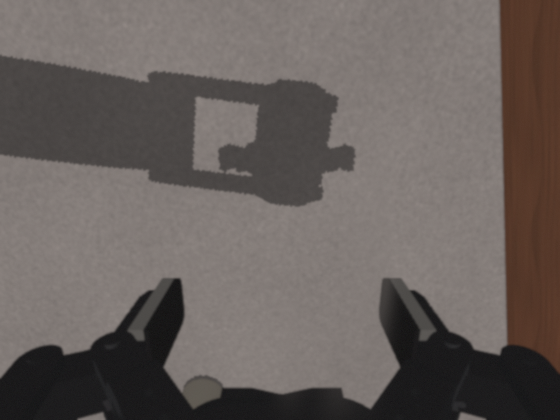

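The top view shows the fixture (barrel around px 182,177, red cursor at 302,163), and the rod in its rest with nose at (180,243) and tail at (240,256). I'll zoom in.

```bash
python3 - <<'E'
import cv2
a=cv2.imread('pics/top0.png')
cv2.imwrite('pics/topz1.png',cv2.resize(a[140:210,145:335],None,fx=4.2,fy=4.2,interpolation=cv2.INTER_CUBIC))
cv2.imwrite('pics/topz2.png',cv2.resize(a[225:275,165:260],None,fx=8,fy=8,interpolation=cv2.INTER_CUBIC))
E
```

```text
(no output)
```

View pics/topz1.png

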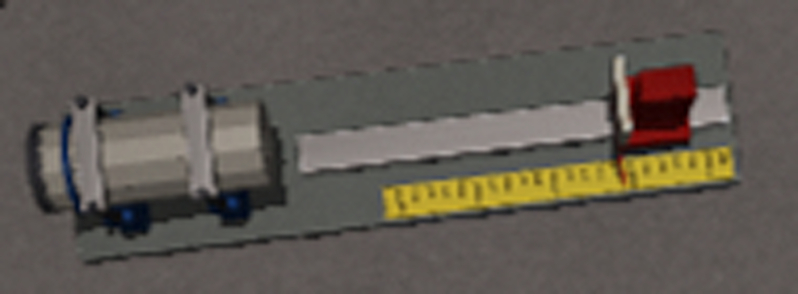

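View pics/topz2.png

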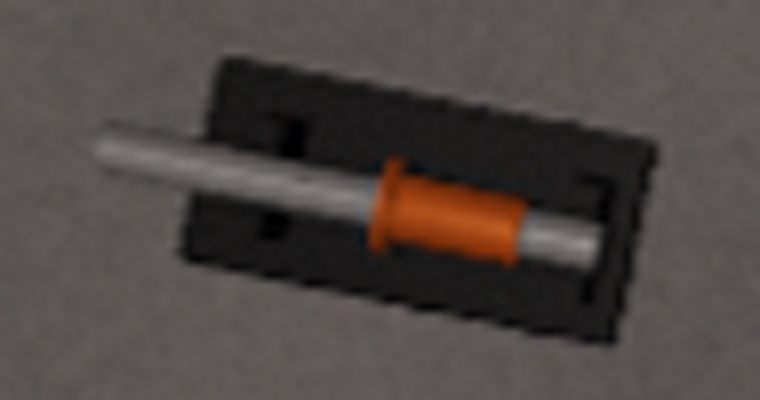

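```bash
cat > h.py <<'E'
import numpy as np
from station import ctrl
from scipy.spatial.transform import Rotation as Ro
def back(cam,px,z,info=None):
    i=info or ctrl.camera_info(cam); K,R,t=[np.array(i[k],float) for k in("mtx","R","t")]
    d=R.T@np.linalg.inv(K)@np.array([px[0],px[1],1.]); c=-R.T@t
    return c+d*(z-c[2])/d[2]
def proj(i,X):
    K,R,t=[np.array(i[k],float) for k in("mtx","R","t")]
    p=K@(R@np.asarray(X)+t); return p[:2]/p[2]
E
python3 - <<'E'
from h import *
def z1(p): return ((p[0]+.5)/4.2-.5+145,(p[1]+.5)/4.2-.5+140)
def z2(p): return ((p[0]+.5)/8-.5+165,(p[1]+.5)/8-.5+225)
n=back('top',z2((95,147)),.055);t=back('top',z2((600,245)),.055);s=back('top',z2((452,220)),.06)
print('rod',n.round(4),t.round(4),s.round(4),np.linalg.norm(n-t),'dir deg',np.degrees(np.arctan2(*(n-t)[[1,0]])))
r=[back('top',z1(p),.025) for p in((299,138),(301,172),(727,88),(729,122))]
print('rail',np.round(r,4)); a=(r[0]+r[1])/2;b=(r[2]+r[3])/2
u=(a-b)/np.linalg.norm(a-b);print(np.linalg.norm(a-b),'dir',np.degrees(np.arctan2(u[1],u[0])),'mouth',a+u*.01, b+u*.285)
c=[back('top',z1(p),.012) for p in((85,262),(737,185),(722,32))];print('base',np.round(c,4),np.linalg.norm(c[0]-c[1]),np.linalg.norm(c[2]-c[1]))
v=c[0]-c[1];print(np.degrees(np.arctan2(v[1],v[0])))
print('fin',back('top',z1((668,97)),.126))
E
```

```text
rod [0.4492 0.2143 0.055 ] [0.4189 0.0512 0.055 ] [0.4268 0.0982 0.06  ] 0.16592678601425384 dir deg 79.4524391968225
rail [[ 0.6376  0.1205  0.025 ]
 [ 0.6158  0.1189  0.025 ]
 [ 0.6717 -0.1523  0.025 ]
 [ 0.6498 -0.1536  0.025 ]]
0.27472374910013386 dir 97.13308403412698 mouth [0.62541586 0.12960311 0.025     ] [0.62538156 0.12987722 0.025     ]
base [[ 0.5584  0.2585  0.012 ]
 [ 0.6111 -0.1599  0.012 ]
 [ 0.7106 -0.1501  0.012 ]] 0.4217146933891469 0.10004478580652212
97.17867260535967
fin [ 0.64776955 -0.10937963  0.126     ]
```

```bash
cat >> h.py <<'E'
def Rdown(yaw_deg):  # tool y at yaw_deg in world, z down
    a=np.radians(yaw_deg); y=np.array([np.cos(a),np.sin(a),0]); z=np.array([0,0,-1.]); return np.array([np.cross(y,z),y,z]).T
def plan(pos,Rt,n,o=None):
    o=o or ctrl.get_obs(); p=np.array(o['tool_pos']); R=Ro.from_rotvec(o['tool_rot']).as_matrix()
    w=Ro.from_matrix(R.T@Rt).as_rotvec()/n
    d=(np.asarray(pos)-p)/n
    for k in range(n):
        s=R.T@d*100
        print('tx %.2f ty %.2f tz %.2f wx %.3f wy %.3f wz %.3f'%(*s,*w)); R=R@Ro.from_rotvec(w).as_matrix()
E
python3 - <<'E'
from h import *
plan([0.4268,0.0982,0.20],Rdown(-10.5),11)
E
```

```text
tx -3.59 ty -3.95 tz 0.09 wx -0.000 wy 0.000 wz 0.139
tx -4.10 ty -3.42 tz 0.08 wx -0.000 wy 0.000 wz 0.139
tx -4.54 ty -2.81 tz 0.08 wx -0.000 wy 0.000 wz 0.139
tx -4.88 ty -2.16 tz 0.08 wx -0.000 wy 0.000 wz 0.139
tx -5.14 ty -1.46 tz 0.08 wx -0.000 wy 0.000 wz 0.139
tx -5.29 ty -0.73 tz 0.08 wx -0.000 wy 0.000 wz 0.139
tx -5.34 ty 0.01 tz 0.08 wx -0.000 wy 0.000 wz 0.139
tx -5.29 ty 0.75 tz 0.08 wx -0.000 wy 0.000 wz 0.139
tx -5.13 ty 1.48 tz 0.08 wx -0.000 wy 0.000 wz 0.139
tx -4.87 ty 2.18 tz 0.08 wx -0.000 wy 0.000 wz 0.139
tx -4.53 ty 2.83 tz 0.08 wx -0.000 wy 0.000 wz 0.139
```

send_rows:
  series:
    - {"tx": -3.6, "ty": -3.9, "tz": 0.1, "wz": 0.14, "jaw": 0}
    - {"tx": -4.1, "ty": -3.4, "tz": 0.1, "wz": 0.14, "jaw": 0}
    - {"tx": -4.5, "ty": -2.8, "tz": 0.1, "wz": 0.14, "jaw": 0}
    - {"tx": -4.9, "ty": -2.2, "tz": 0.1, "wz": 0.14, "jaw": 0}
    - {"tx": -5.1, "ty": -1.5, "tz": 0.1, "wz": 0.14, "jaw": 0}

```text
invalid input at $.series[0]: expected keys tx, ty, tz, wx, wy, wz, jaw
```

```bash
python3 - <<'E'
from h import *
plan([0.4268,0.0982,0.20],Rdown(-10.5),7)
E
```

```text
tx -5.64 ty -6.21 tz 0.13 wx -0.000 wy 0.000 wz 0.219
tx -6.85 ty -4.84 tz 0.13 wx -0.000 wy 0.000 wz 0.219
tx -7.74 ty -3.23 tz 0.13 wx -0.000 wy 0.000 wz 0.219
tx -8.26 ty -1.48 tz 0.13 wx -0.000 wy 0.000 wz 0.219
tx -8.38 ty 0.35 tz 0.13 wx -0.000 wy 0.000 wz 0.219
tx -8.11 ty 2.16 tz 0.13 wx -0.000 wy 0.000 wz 0.219
tx -7.44 ty 3.87 tz 0.12 wx -0.000 wy 0.000 wz 0.219
```

send_rows:
  series:
    - {"tx": -3.6, "ty": -3.9, "tz": 0.1, "wx": 0, "wy": 0, "wz": 0.14, "jaw": 0}
    - {"tx": -4.1, "ty": -3.4, "tz": 0.1, "wx": 0, "wy": 0, "wz": 0.14, "jaw": 0}
    - {"tx": -4.5, "ty": -2.8, "tz": 0.1, "wx": 0, "wy": 0, "wz": 0.14, "jaw": 0}
    - {"tx": -4.9, "ty": -2.2, "tz": 0.1, "wx": 0, "wy": 0, "wz": 0.14, "jaw": 0}
    - {"tx": -5.1, "ty": -1.5, "tz": 0.1, "wx": 0, "wy": 0, "wz": 0.14, "jaw": 0}

```text
t: 0.78
tool_pos: [0.2674, 0.3713, 0.2016]
tool_rot: [1.42, 2.802, -0.007]
contact_force: [0.6, 0.5, 0.3]
opening: 0.0855
```

```bash
python3 - <<'E'
from h import *
plan([0.4268,0.0982,0.20],Rdown(-10.5),7)
E
```

```text
tx -4.49 ty -0.47 tz 0.04 wx -0.000 wy 0.001 wz 0.117
tx -4.52 ty 0.05 tz 0.03 wx -0.000 wy 0.001 wz 0.117
tx -4.48 ty 0.58 tz 0.03 wx -0.000 wy 0.001 wz 0.117
tx -4.38 ty 1.10 tz 0.03 wx -0.000 wy 0.001 wz 0.117
tx -4.22 ty 1.60 tz 0.03 wx -0.000 wy 0.001 wz 0.117
tx -4.01 ty 2.08 tz 0.03 wx -0.000 wy 0.001 wz 0.117
tx -3.74 ty 2.53 tz 0.02 wx -0.000 wy 0.001 wz 0.117
```

send_rows:
  series:
    - {"tx": -4.5, "ty": -0.5, "tz": 0, "wx": 0, "wy": 0, "wz": 0.12, "jaw": 0}
    - {"tx": -4.5, "ty": 0.1, "tz": 0, "wx": 0, "wy": 0, "wz": 0.12, "jaw": 0}
    - {"tx": -4.5, "ty": 0.6, "tz": 0, "wx": 0, "wy": 0, "wz": 0.12, "jaw": 0}
    - {"tx": -4.4, "ty": 1.1, "tz": 0, "wx": 0, "wy": 0, "wz": 0.12, "jaw": 0}
    - {"tx": -4.2, "ty": 1.6, "tz": 0, "wx": 0, "wy": 0, "wz": 0.12, "jaw": 0}

```text
t: 1.4
tool_pos: [0.3805, 0.1669, 0.2011]
tool_rot: [2.205, 2.233, -0.006]
contact_force: [0.7, 0.5, -0.2]
opening: 0.0854
```

```bash
python3 - <<'E'
from h import *
plan([0.4268,0.0982,0.18],Rdown(-10.5),3)
E
```

```text
tx -2.31 ty 1.52 tz 0.71 wx -0.000 wy 0.001 wz 0.065
tx -2.21 ty 1.66 tz 0.71 wx -0.000 wy 0.001 wz 0.065
tx -2.09 ty 1.80 tz 0.71 wx -0.000 wy 0.001 wz 0.065
```

send_rows:
  series:
    - {"tx": -2.3, "ty": 1.5, "tz": 0.7, "wx": 0, "wy": 0, "wz": 0.065, "jaw": 0}
    - {"tx": -2.2, "ty": 1.7, "tz": 0.7, "wx": 0, "wy": 0, "wz": 0.065, "jaw": 0}
    - {"tx": -2.1, "ty": 1.8, "tz": 0.7, "wx": 0, "wy": 0, "wz": 0.065, "jaw": 0}
    - {"tx": 0, "ty": 0, "tz": 0, "wx": 0, "wy": 0, "wz": 0, "jaw": 0}

```text
t: 1.9
tool_pos: [0.4281, 0.0931, 0.1791]
tool_rot: [2.425, 1.993, -0.006]
contact_force: [-0.3, -1.1, -0.3]
opening: 0.0857
```

```bash
python3 - <<'E'
from h import *
import cv2
o=ctrl.get_obs(); i=ctrl.camera_info('wrist'); im=ctrl.get_image('wrist')
cv2.imwrite('pics/w1.png',im[:,:,::-1]); np.savez('w1.npz',**{k:np.array(i[k]) for k in('mtx','R','t')})
print(o['tool_pos'],o['tool_rot'])
u=np.array([np.cos(np.radians(79.5)),np.sin(np.radians(79.5)),0]); n=np.array([.4492,.2143,.055])
print(proj(i,n),proj(i,n-.17*u),proj(i,n-.124*u))
plan([0.4268,0.0982,0.18],Rdown(-10.5),1,o)
E
```

```text
[0.42813565 0.09305295 0.17909786] [ 2.42540961  1.99274387 -0.00552577]
[277.6440054   39.75137636] [280.38096333 245.22654347] [279.73835741 196.98336216]
tx 0.48 ty -0.23 tz -0.09 wx -0.000 wy 0.004 wz -0.012
```

View pics/w1.png

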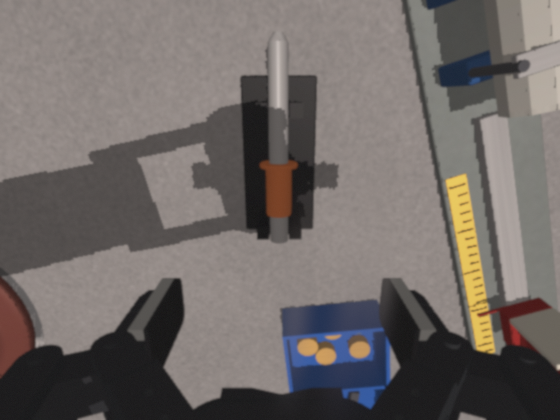

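The wrist view shows the rod near-vertical: nose at (278,33), disc about (278,164), sleeve to (279,217), tail (279,242). Now an accurate fit.

```bash
python3 - <<'E'
from h import *
import cv2
im=cv2.imread('pics/w1.png');i=dict(np.load('w1.npz'))
hsv=cv2.cvtColor(im,cv2.COLOR_BGR2HSV)
m=(hsv[...,0]<15)&(hsv[...,1]>150)&(hsv[...,2]>60); m[:,:230]=0;m[:,330:]=0;m[250:]=0
ys=np.where(m.any(1))[0]; print(ys.min(),ys.max())
P=[]
for y in range(ys.min(),ys.max()+1,4):
    x=np.where(m[y])[0]; print(y,x.min(),x.max(),end='; ')
    P.append(back(0,((x.min()+x.max())/2,y),.055,i))
P=np.array(P[3:-1]); 
d=np.linalg.svd(P-P.mean(0))[2][0]; d*=np.sign(d[1]); print('\nsleeve dir',np.degrees(np.arctan2(d[1],d[0])),P.mean(0))
for y in (45,60,80,95,230,236,240): print(y,im[y,262:298].mean(1).astype(int).tolist())
print('col',im[20:50,278].mean(1).astype(int).tolist()); print(im[215:255,279].mean(1).astype(int).tolist())
# predicted rows
E
```

```text
161 216
161 263 293; 165 260 297; 169 264 292; 173 266 291; 177 266 291; 181 266 291; 185 266 291; 189 266 290; 193 266 290; 197 266 291; 201 266 291; 205 266 291; 209 267 290; 213 266 290; 
sleeve dir 78.7046380836491 [0.42649229 0.09779219 0.055     ]
45 [138, 136, 137, 135, 130, 120, 115, 121, 131, 138, 145, 150, 156, 164, 174, 184, 184, 177, 166, 158, 153, 148, 142, 134, 125, 118, 122, 132, 137, 137, 136, 137, 136, 135, 135, 134]
60 [135, 135, 130, 123, 111, 100, 105, 117, 128, 136, 144, 149, 154, 163, 174, 186, 188, 180, 169, 160, 154, 148, 142, 134, 126, 118, 119, 129, 135, 136, 135, 136, 138, 138, 139, 139]
80 [60, 62, 60, 60, 58, 64, 89, 110, 125, 134, 142, 149, 154, 161, 173, 186, 191, 182, 170, 161, 153, 148, 142, 135, 123, 108, 85, 68, 64, 63, 63, 63, 63, 63, 62, 62]
95 [59, 60, 59, 60, 59, 64, 84, 106, 123, 134, 141, 148, 154, 161, 172, 186, 192, 184, 170, 161, 154, 148, 142, 134, 123, 107, 84, 67, 61, 61, 61, 61, 62, 62, 61, 62]
230 [24, 25, 25, 23, 24, 26, 29, 43, 62, 78, 84, 87, 89, 90, 92, 91, 91, 92, 92, 91, 90, 90, 87, 85, 81, 71, 52, 38, 33, 34, 35, 37, 37, 37, 37, 39]
236 [25, 25, 23, 24, 27, 36, 55, 78, 90, 87, 85, 87, 90, 90, 91, 91, 91, 92, 92, 92, 90, 90, 86, 87, 88, 93, 93, 72, 48, 39, 39, 40, 39, 40, 42, 41]
240 [124, 123, 125, 125, 124, 124, 127, 126, 115, 100, 89, 89, 89, 90, 92, 92, 91, 92, 92, 91, 91, 90, 89, 89, 95, 108, 122, 126, 124, 124, 124, 126, 125, 126, 127, 128]
col [134, 134, 134, 135, 136, 137, 139, 141, 142, 143, 145, 146, 149, 151, 151, 151, 149, 150, 149, 152, 162, 175, 183, 183, 185, 184, 184, 185, 184, 184]
[76, 78, 83, 89, 91, 91, 92, 93, 92, 92, 91, 91, 91, 92, 91, 92, 92, 92, 92, 92, 92, 92, 92, 92, 92, 92, 94, 99, 115, 130, 134, 136, 137, 137, 138, 138, 138, 136, 134, 133]
```

```bash
python3 - <<'E'
from h import *
i=dict(np.load('w1.npz'))
a=back(0,(277.8,80),.055,i);b=back(0,(278.6,233),.055,i);d=a-b;print(a,b,'dir',np.degrees(np.arctan2(d[1],d[0])))
t=back(0,(278.8,242.5),.063,i); u=d/np.linalg.norm(d)
s0=back(0,(278.4,217),.066,i); g=back(0,(278.4,160.5),.066,i)
print('tail',t,'sleeve end',s0,(s0-t)@u,'disc top front',(back(0,(278.4,160.5),.071,i)-t)@u,'nose',(back(0,(277.8,31.5),.055,i)-t)@u)
grip=t+u*.046; grip[2]=.055; print('grip',grip)
E
```

```text
[0.44371203 0.18632734 0.055     ] [0.41898316 0.05930791 0.055     ] dir 78.98313572419589
tail [0.41806862 0.05352    0.063     ] sleeve end [0.42266265 0.07819214 0.066     ] 0.025095360287072686 disc top front 0.07462114920526859 nose 0.16937294600928857
grip [0.42685913 0.09867227 0.055     ]
```

```bash
python3 - <<'E'
from h import *
plan([0.4267,0.0985,0.047],Rdown(-11.0),4)
E
```

```text
tx 0.12 ty -0.05 tz 3.31 wx 0.000 wy 0.001 wz -0.000
tx 0.12 ty -0.05 tz 3.31 wx 0.000 wy 0.001 wz -0.000
tx 0.12 ty -0.05 tz 3.31 wx 0.000 wy 0.001 wz -0.000
tx 0.11 ty -0.05 tz 3.31 wx 0.000 wy 0.001 wz -0.000
```

send_rows:
  series:
    - {"tx": 0.4, "ty": -0.2, "tz": 3, "wx": 0, "wy": 0.003, "wz": 0, "jaw": 0}
    - {"tx": 0.1, "ty": 0, "tz": 3, "wx": 0, "wy": 0, "wz": 0, "jaw": 0}
    - {"tx": 0, "ty": 0, "tz": 3, "wx": 0, "wy": 0, "wz": 0, "jaw": 0}
    - {"tx": 0, "ty": 0, "tz": 2, "wx": 0, "wy": 0, "wz": 0, "jaw": 0}
    - {"tx": 0, "ty": 0, "tz": 0, "wx": 0, "wy": 0, "wz": 0, "jaw": 0}

```text
t: 2.58
tool_pos: [0.4261, 0.1038, 0.0689]
tool_rot: [2.416, 2.007, 0.006]
contact_force: [0.3, 0.3, 0.8]
opening: 0.0854
```

```bash
python3 - <<'E'
from h import *
plan([0.4267,0.0985,0.047],Rdown(-11.0),1)
import cv2
cv2.imwrite('pics/w2.png',ctrl.get_image('wrist')[:,:,::-1])
E
```

```text
tx -0.52 ty 0.15 tz 2.19 wx 0.003 wy -0.002 wz 0.008
```

View pics/w2.png

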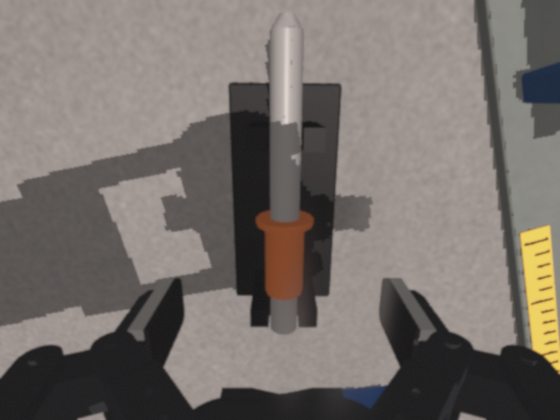

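Rod centred near column 285, between the open fingers (jaw midline ≈ 281), sleeve at rows 215–297.

send_rows:
  series:
    - {"tx": -0.5, "ty": 0.15, "tz": 0.8, "wx": 0.003, "wy": -0.002, "wz": 0.008, "jaw": 0}
    - {"tx": 0, "ty": 0, "tz": 0.8, "wx": 0, "wy": 0, "wz": 0, "jaw": 0}
    - {"tx": 0, "ty": 0, "tz": 0.4, "wx": 0, "wy": 0, "wz": 0, "jaw": 0}
    - {"tx": 0, "ty": 0, "tz": 0, "wx": 0, "wy": 0, "wz": 0, "jaw": 0}

```text
t: 3.12
tool_pos: [0.4298, 0.099, 0.052]
tool_rot: [2.421, 1.996, 0.01]
contact_force: [0.1, -0.1, 0.3]
opening: 0.0857
```

```bash
python3 - <<'E'
from h import *
plan([0.4267,0.0985,0.047],Rdown(-11.0),1)
E
```

```text
tx -0.11 ty -0.30 tz 0.50 wx 0.007 wy -0.002 wz 0.000
```

send_rows:
  series:
    - {"tx": -0.1, "ty": -0.25, "tz": 0.4, "wx": 0.005, "wy": -0.002, "wz": 0, "jaw": 0}
    - {"tx": 0, "ty": 0, "tz": 0, "wx": 0, "wy": 0, "wz": 0, "jaw": 0}
    - {"tx": 0, "ty": 0, "tz": 0, "wx": 0, "wy": 0, "wz": 0, "jaw": 0}

```text
t: 3.5
tool_pos: [0.4273, 0.0984, 0.0481]
tool_rot: [2.423, 1.997, 0.003]
contact_force: [-0.8, 0.8, 0.7]
opening: 0.0857
```

```bash
python3 - <<'E'
from h import *
for _ in range(1): plan([0.4267,0.0985,0.047],Rdown(-11.0),1)
import cv2
cv2.imwrite('pics/w3.png',ctrl.get_image('wrist')[:,:,::-1])
plan([0.4267,0.0985,0.047],Rdown(-11.0),1)
E
```

```text
tx -0.00 ty -0.06 tz 0.11 wx 0.003 wy -0.000 wz -0.000
tx 0.00 ty -0.06 tz 0.10 wx 0.003 wy -0.000 wz -0.000
```

View pics/w3.png

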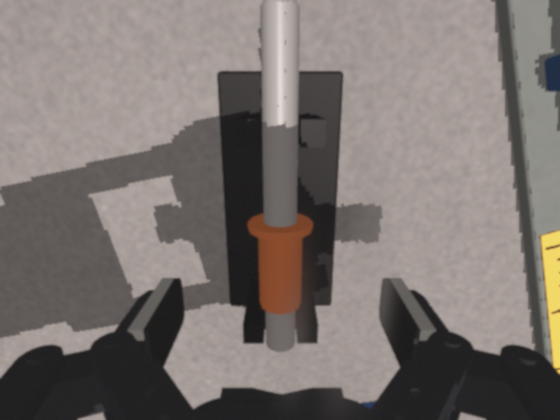

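The rod sits on the jaw midline (column 280). Closing.

send_rows:
  series:
    - {"tx": 0, "ty": 0, "tz": 0.1, "wx": 0.003, "wy": 0, "wz": 0, "jaw": 1}
    - {"tx": 0, "ty": 0, "tz": 0, "wx": 0, "wy": 0, "wz": 0, "jaw": 1}
    - {"tx": 0, "ty": 0, "tz": 0, "wx": 0, "wy": 0, "wz": 0, "jaw": 1}
    - {"tx": 0, "ty": 0, "tz": 0, "wx": 0, "wy": 0, "wz": 0, "jaw": 1}
    - {"tx": 0, "ty": 0, "tz": 0, "wx": 0, "wy": 0, "wz": 0, "jaw": 1}
  squeeze: 40

```text
t: 4.18
tool_pos: [0.4275, 0.0984, 0.0472]
tool_rot: [-2.424, -1.998, -0.0]
contact_force: [-0.4, 0.6, -1.0]
opening: 0.0
```

```bash
python3 - <<'E'
from h import *
import cv2
print(ctrl.get_obs()['opening'])
cv2.imwrite('pics/w4.png',ctrl.get_image('wrist')[:,:,::-1])
cv2.imwrite('pics/s4.png',cv2.resize(ctrl.get_image('scene')[130:250,240:420,::-1],None,fx=4,fy=4))
E
```

```text
4.3721041382058855e-05
```

View pics/w4.png

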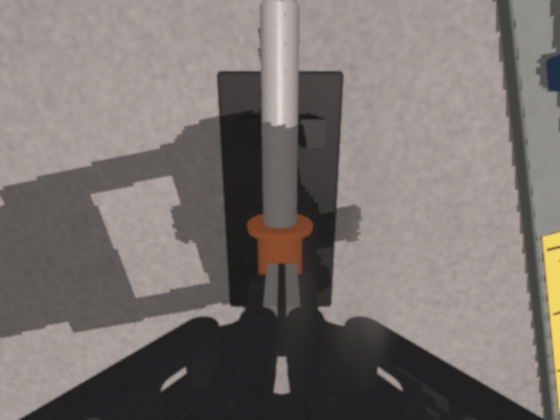

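View pics/s4.png

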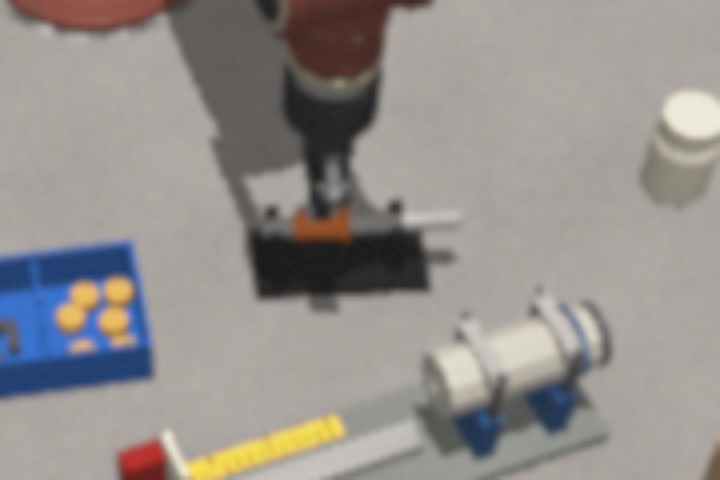

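```bash
python3 - <<'E'
from h import *
o=ctrl.get_obs();i=ctrl.camera_info('wrist');R=Ro.from_rotvec(o['tool_rot']).as_matrix();p=np.array(o['tool_pos'])
print(o['tool_pos'],o['contact_force'],o['wrist_torque'])
for z in (-.02,-.008,0,.011): print(z,[proj(i,p+R@[x,0,z]).round(0).tolist() for x in(-.011,0,.011)])
print('cam in tool',R.T@(-i['R'].T@i['t']-p), R.T@np.array(i['R']).T)
E
python3 -c "
import cv2
a=cv2.imread('pics/w4.png');cv2.imwrite('pics/w4z.png',cv2.resize(a[200:380,200:360],None,fx=3.3,fy=3.3,interpolation=cv2.INTER_CUBIC))"
```

```text
[0.42749048 0.09843271 0.04722198] [-0.24038591 -1.10726556  0.00151285] [-0.0236726  -0.03565937  0.03407172]
-0.02 [[281.0, 299.0], [281.0, 279.0], [281.0, 258.0]]
-0.008 [[281.0, 286.0], [281.0, 267.0], [281.0, 247.0]]
0 [[281.0, 278.0], [281.0, 260.0], [281.0, 241.0]]
0.011 [[281.0, 269.0], [281.0, 251.0], [281.0, 233.0]]
cam in tool [ 8.11558860e-02 -1.47511755e-04 -1.64157371e-01] [[ 6.32769250e-04 -9.48994589e-01 -3.15291722e-01]
 [ 9.99999697e-01  4.57420537e-04  6.30144815e-04]
 [-4.53783111e-04 -3.15292025e-01  9.48994591e-01]]
```

View pics/w4z.png

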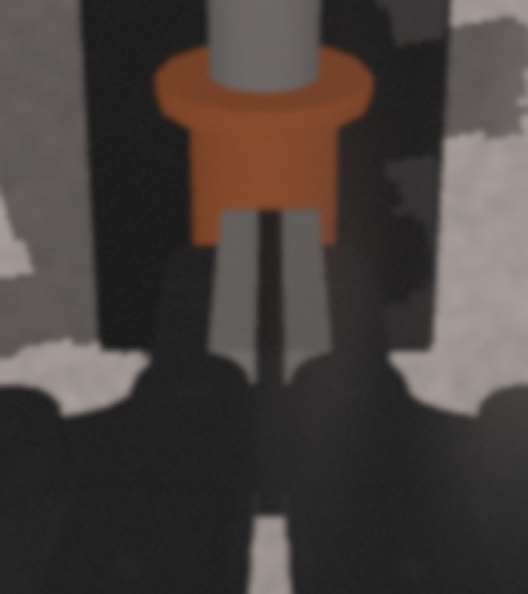

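The fingers shut *above* the sleeve: their tips show at row 263, where a tip 11 mm ahead of the TCP should be at row 233. Let me quantify the tip height from the pictures (closed and open) before going lower.

```bash
python3 - <<'E'
from h import *
o=ctrl.get_obs();i=ctrl.camera_info('wrist');R=Ro.from_rotvec(o['tool_rot']).as_matrix();p=np.array(o['tool_pos'])
print('open: seen (181,280),(382,280), closed seen front edge row 263')
for z in (-.045,-.04,-.035,-.03,-.025,-.02,-.015): print(z,[proj(i,p+R@[.011,y,z]).round(0).tolist() for y in(-.0425,0,.0425)])
# sleeve / rod heights check in this view: predicted sleeve end edges & disc for z .055
d=np.array([np.cos(np.radians(79)),np.sin(np.radians(79)),0]); n=np.array([-d[1],d[0],0]); g=np.array([.4267,.0985,.055])
for s,r in((-.021,.011),(.023,.016),(.021,.011)): print(proj(i,g+d*s+n*r).round(0),proj(i,g+d*s-n*r).round(0))
E
```

```text
open: seen (181,280),(382,280), closed seen front edge row 263
-0.045 [[174.0, 286.0], [281.0, 286.0], [389.0, 286.0]]
-0.04 [[177.0, 279.0], [281.0, 279.0], [385.0, 280.0]]
-0.035 [[181.0, 274.0], [281.0, 274.0], [382.0, 274.0]]
-0.03 [[184.0, 268.0], [281.0, 268.0], [379.0, 268.0]]
-0.025 [[187.0, 263.0], [281.0, 263.0], [376.0, 263.0]]
-0.02 [[190.0, 258.0], [281.0, 258.0], [373.0, 258.0]]
-0.015 [[192.0, 253.0], [281.0, 253.0], [370.0, 253.0]]
[259. 303.] [301. 303.]
[247. 225.] [313. 225.]
[257. 228.] [302. 228.]
```

send_rows:
  series:
    - {"tx": 0, "ty": 0, "tz": 0, "wx": 0, "wy": 0, "wz": 0, "jaw": 0}
    - {"tx": 0, "ty": 0, "tz": 0, "wx": 0, "wy": 0, "wz": 0, "jaw": 0}
    - {"tx": 0, "ty": 0, "tz": 0, "wx": 0, "wy": 0, "wz": 0, "jaw": 0}
    - {"tx": 0, "ty": 0, "tz": 0, "wx": 0, "wy": 0, "wz": 0, "jaw": 0}

```text
t: 4.78
tool_pos: [0.4275, 0.0984, 0.0472]
tool_rot: [-2.424, -1.998, -0.0]
contact_force: [-0.4, -0.2, 0.4]
opening: 0.0718
```

Images say the real tips are about 35 mm higher than the text implies (closed tip about −25 mm in tool z, not +11). That agrees with the pads meeting above the sleeve without contact. I'll go down about 33 mm in steps, watching the force.

send_rows:
  series:
    - {"tx": 0, "ty": 0, "tz": 0.8, "wx": 0, "wy": 0, "wz": 0, "jaw": 0}
    - {"tx": 0, "ty": 0, "tz": 0.8, "wx": 0, "wy": 0, "wz": 0, "jaw": 0}
    - {"tx": 0, "ty": 0, "tz": 0, "wx": 0, "wy": 0, "wz": 0, "jaw": 0}

```text
t: 5.15
tool_pos: [0.4271, 0.0984, 0.0297]
tool_rot: [-2.424, -1.998, 0.001]
contact_force: [-0.7, -0.0, -0.4]
opening: 0.0855
```

send_rows:
  series:
    - {"tx": 0, "ty": 0, "tz": 0.7, "wx": 0, "wy": 0, "wz": 0, "jaw": 0}
    - {"tx": 0, "ty": 0, "tz": 0.6, "wx": 0, "wy": 0, "wz": 0, "jaw": 0}
    - {"tx": 0, "ty": 0, "tz": 0, "wx": 0, "wy": 0, "wz": 0, "jaw": 0}

```text
t: 5.52
tool_pos: [0.4268, 0.0984, 0.0155]
tool_rot: [-2.423, -1.998, 0.001]
contact_force: [-0.4, 0.4, 0.1]
opening: 0.0856
```

```bash
python3 - <<'E'
from h import *
import cv2
plan([0.4267,0.0985,0.013],Rdown(-11.0),1)
cv2.imwrite('pics/w5.png',ctrl.get_image('wrist')[:,:,::-1])
cv2.imwrite('pics/s5.png',cv2.resize(ctrl.get_image('scene')[130:250,240:420,::-1],None,fx=4,fy=4))
E
```

```text
tx 0.01 ty -0.01 tz 0.25 wx -0.002 wy -0.000 wz 0.000
```

View pics/w5.png

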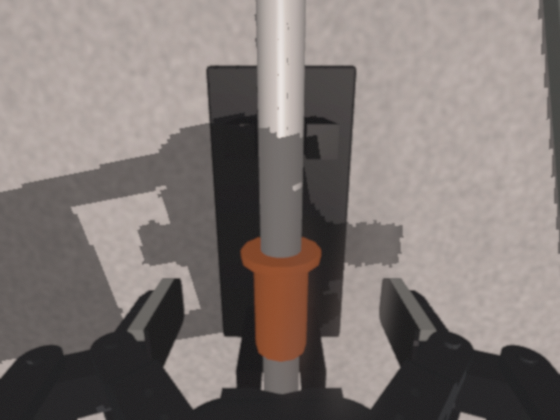

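View pics/s5.png

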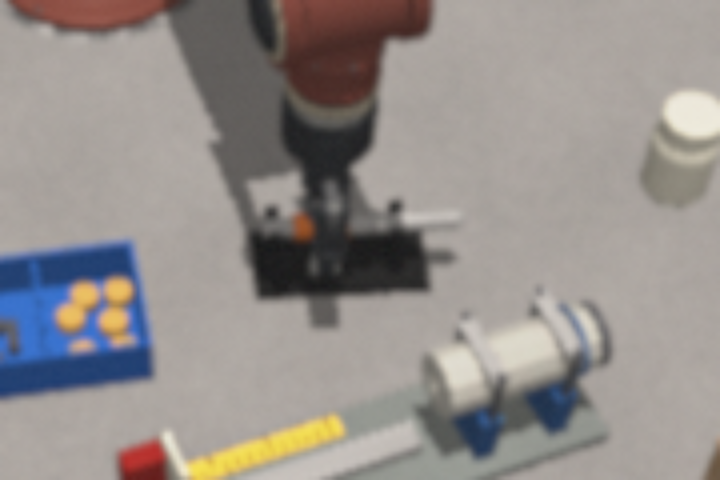

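Fingers now straddle the sleeve (rows 265–357). Closing.

send_rows:
  series:
    - {"tx": 0, "ty": 0, "tz": 0.2, "wx": 0, "wy": 0, "wz": 0, "jaw": 0}
    - {"tx": 0, "ty": 0, "tz": 0, "wx": 0, "wy": 0, "wz": 0, "jaw": 1}
    - {"tx": 0, "ty": 0, "tz": 0, "wx": 0, "wy": 0, "wz": 0, "jaw": 1}
    - {"tx": 0, "ty": 0, "tz": 0, "wx": 0, "wy": 0, "wz": 0, "jaw": 1}
    - {"tx": 0, "ty": 0, "tz": 0, "wx": 0, "wy": 0, "wz": 0, "jaw": 1}
  squeeze: 40

```text
t: 6.25
tool_pos: [0.4277, 0.0986, 0.0148]
tool_rot: [-2.424, -1.998, -0.001]
contact_force: [-3.1, 0.2, 1.4]
opening: 0.0208
```

```bash
python3 - <<'E'
from h import *
import cv2
o=ctrl.get_obs();print(o['tool_pos'],o['opening'],o['contact_force'])
cv2.imwrite('pics/w6.png',ctrl.get_image('wrist')[:,:,::-1])
E
```

```text
[0.42770244 0.09857177 0.01481517] 0.020809779330850185 [-3.10435233  0.19241438  1.39166184]
```

View pics/w6.png

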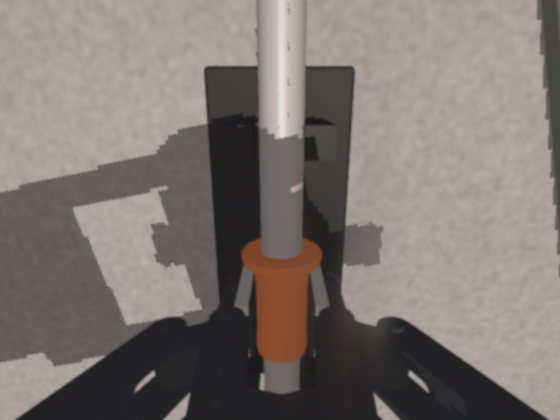

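The rod is gripped (opening 20.8 mm). Lifting straight up.

send_rows:
  series:
    - {"tx": 0, "ty": 0, "tz": -1, "wx": 0, "wy": 0, "wz": 0, "jaw": 1}
    - {"tx": 0, "ty": 0, "tz": -2, "wx": 0, "wy": 0, "wz": 0, "jaw": 1}
    - {"tx": 0, "ty": 0, "tz": -3, "wx": 0, "wy": 0, "wz": 0, "jaw": 1}
    - {"tx": 0, "ty": 0, "tz": -3, "wx": 0, "wy": 0, "wz": 0, "jaw": 1}
    - {"tx": 0, "ty": 0, "tz": -3, "wx": 0, "wy": 0, "wz": 0, "jaw": 1}

```text
t: 6.92
tool_pos: [0.4246, 0.098, 0.1355]
tool_rot: [-2.421, -1.996, 0.009]
contact_force: [0.6, 1.3, -2.0]
opening: 0.0206
```

```bash
python3 - <<'E'
from h import *
import cv2
print(ctrl.get_obs()['opening'])
plan([0.6439,-.0181,.14],Rdown(7.1),7)
E
```

```text
0.020638547075052426
tx -1.03 ty 3.39 tz -0.08 wx -0.001 wy 0.000 wz -0.045
tx -1.18 ty 3.34 tz -0.08 wx -0.001 wy 0.000 wz -0.045
tx -1.33 ty 3.28 tz -0.08 wx -0.001 wy 0.000 wz -0.045
tx -1.48 ty 3.22 tz -0.07 wx -0.001 wy 0.000 wz -0.045
tx -1.62 ty 3.15 tz -0.07 wx -0.001 wy 0.000 wz -0.045
tx -1.76 ty 3.08 tz -0.07 wx -0.001 wy 0.000 wz -0.045
tx -1.90 ty 2.99 tz -0.07 wx -0.001 wy 0.000 wz -0.045
```

send_rows:
  series:
    - {"tx": -1.0, "ty": 3.4, "tz": -0.1, "wx": 0, "wy": 0, "wz": -0.045, "jaw": 1}
    - {"tx": -1.2, "ty": 3.3, "tz": -0.1, "wx": 0, "wy": 0, "wz": -0.045, "jaw": 1}
    - {"tx": -1.3, "ty": 3.3, "tz": -0.1, "wx": 0, "wy": 0, "wz": -0.045, "jaw": 1}
    - {"tx": -1.5, "ty": 3.2, "tz": -0.1, "wx": 0, "wy": 0, "wz": -0.045, "jaw": 1}
    - {"tx": -1.6, "ty": 3.1, "tz": -0.1, "wx": 0, "wy": 0, "wz": -0.045, "jaw": 1}

```text
t: 7.55
tool_pos: [0.5864, 0.0146, 0.1469]
tool_rot: [2.169, 2.267, 0.003]
contact_force: [0.1, 0.4, -1.6]
opening: 0.0205
```

```bash
python3 - <<'E'
from h import *
plan([0.6439,-.0181,.14],Rdown(7.1),3)
E
```

```text
tx -1.17 ty 1.86 tz 0.24 wx 0.001 wy 0.001 wz -0.027
tx -1.22 ty 1.83 tz 0.24 wx 0.001 wy 0.001 wz -0.027
tx -1.27 ty 1.80 tz 0.23 wx 0.001 wy 0.001 wz -0.027
```

send_rows:
  series:
    - {"tx": -1.2, "ty": 1.9, "tz": 0.2, "wx": 0.001, "wy": 0.001, "wz": -0.027, "jaw": 1}
    - {"tx": -1.2, "ty": 1.8, "tz": 0.2, "wx": 0.001, "wy": 0.001, "wz": -0.027, "jaw": 1}
    - {"tx": -1.3, "ty": 1.6, "tz": 0.2, "wx": 0.001, "wy": 0.001, "wz": -0.022, "jaw": 1}
    - {"tx": 0, "ty": 0, "tz": 0, "wx": 0, "wy": 0, "wz": 0, "jaw": 1}
    - {"tx": 0, "ty": 0, "tz": 0, "wx": 0, "wy": 0, "wz": 0, "jaw": 1}

```text
t: 8.18
tool_pos: [0.6447, -0.0212, 0.1414]
tool_rot: [2.084, 2.351, 0.001]
contact_force: [-0.5, -0.2, -2.4]
opening: 0.0211
```

```bash
python3 - <<'E'
from h import *
import cv2
o=ctrl.get_obs(); i=ctrl.camera_info('wrist'); im=ctrl.get_image('wrist'); it=ctrl.get_image('top')
cv2.imwrite('pics/w7.png',im[:,:,::-1]); np.savez('w7.npz',**{k:np.array(i[k]) for k in('mtx','R','t')})
cv2.imwrite('pics/t7.png',it[:,:,::-1]);
cv2.imwrite('pics/t7z.png',cv2.resize(it[140:210,145:335,::-1],None,fx=4.2,fy=4.2,interpolation=cv2.INTER_CUBIC))
plan([0.6439,-.0181,.14],Rdown(7.1),1,o);print(o['tool_pos'],o['tool_rot'])
u=np.array([np.cos(np.radians(97.15)),np.sin(np.radians(97.15)),0]);n=np.array([u[1],-u[0],0]);m=np.array([.6254,.1297,0])
for a,b,z in((0,0,.111),(0,-.026,.085),(0,.026,.085),(-.01,-.012,.025),(-.01,.012,.025),(.04,0,.117)): print(a,b,z,proj(i,m+a*u+b*n+[0,0,z]).round(1))
E
```

```text
tx 0.31 ty -0.04 tz 0.14 wx 0.001 wy -0.001 wz -0.003
[ 0.64470287 -0.02115288  0.14137778] [2.08355175e+00 2.35121151e+00 1.39467409e-03]
0 0 0.111 [279.2 -58.9]
0 -0.026 0.085 [231.9 -37.9]
0 0.026 0.085 [327.1 -38.2]
-0.01 -0.012 0.025 [263.3   9.9]
-0.01 0.012 0.025 [296.5   9.8]
0.04 0 0.117 [ 278.6 -179. ]
```

View pics/w7.png

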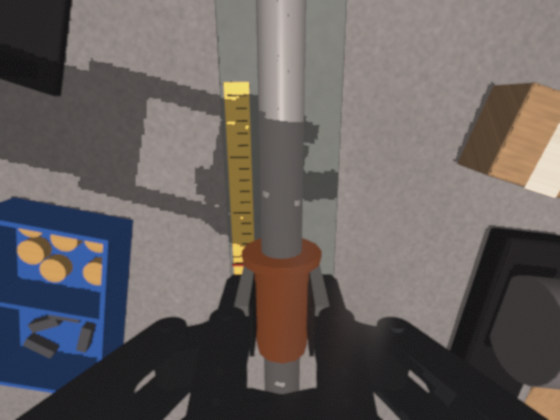

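View pics/t7z.png

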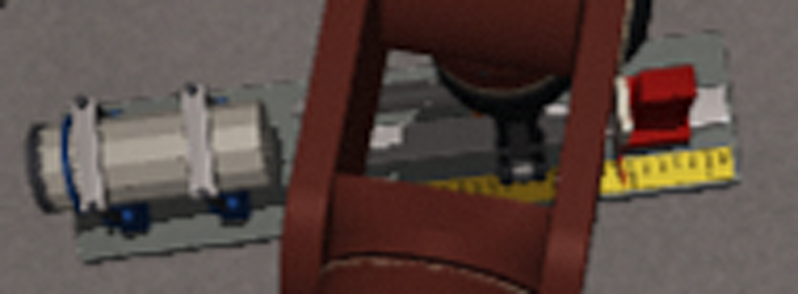

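Wrist view: rod held straight (column ~281), base plate edges at columns ~217 and ~345, rule between. The mouth is above the frame. I'll use the plate edges to refine the bore line.

```bash
python3 - <<'E'
from h import *
import cv2
im=cv2.imread('pics/w7.png').astype(float);i=dict(np.load('w7.npz'))
# plate is greenish: g - r
g=cv2.GaussianBlur(im[...,1]-im[...,2],(0,0),1.5)
L=[];Rr=[]
for y in list(range(4,60,6)):
    r=g[y]; 
    dl=np.gradient(r)
    a=205+np.argmax(dl[205:232]); b=330+np.argmin(dl[330:358])
    # centroid subpixel
    def sub(k,s):
        w=np.clip(s*dl[k-4:k+5],0,None); return (w*np.arange(k-4,k+5)).sum()/w.sum()
    L.append((sub(a,1),y));Rr.append((sub(b,-1),y))
for y in range(200,300,12):
    dl=np.gradient(g[y]); b=320+np.argmin(dl[322:358])+2
    if -dl[b]>.5: Rr.append((b,y))
print(np.round(L,1).tolist(),np.round(Rr,1).tolist())
def line(P):
    Q=np.array([back(0,p,.012,i) for p in P]); c=np.median(Q,0); d=cv2.fitLine(Q[:,:2].astype(np.float32),cv2.DIST_HUBER,0,1e-4,1e-4).ravel()
    d=d*np.sign(d[1]); return d[2:]*1,d[:2]*np.sign(d[1]) if 0 else d
for nm,P in(('L',L),('R',Rr)):
    Q=np.array([back(0,p,.012,i) for p in P])[:,:2]
    vx,vy,x0,y0=cv2.fitLine(Q.astype(np.float32),cv2.DIST_HUBER,0,1e-4,1e-4).ravel(); s=np.sign(vy)
    print(nm,'dir',np.degrees(np.arctan2(s*vy,s*vx)))
    u=np.array([np.cos(np.radians(97.15)),np.sin(np.radians(97.15))]);n=np.array([u[1],-u[0]]);m=np.array([.6254,.1297])
    print(' lateral rel. est. axis (mm)',np.round((Q-m)@n*1000,1).tolist())
# rod axis in tool frame from the steel edges
gray=cv2.GaussianBlur(im.mean(2),(0,0),1.0)
for y in (20,60,100,130,180,220):
    d=np.gradient(gray[y]); print(y,np.round(gray[y,250:316:3]).astype(int).tolist())
E
```

```text
[[214.3, 4.0], [214.8, 10.0], [215.0, 16.0], [215.3, 22.0], [215.8, 28.0], [216.0, 34.0], [216.7, 40.0], [216.9, 46.0], [217.2, 52.0], [217.5, 58.0]] [[346.1, 4.0], [345.7, 10.0], [345.6, 16.0], [345.6, 22.0], [345.0, 28.0], [344.8, 34.0], [344.8, 40.0], [344.2, 46.0], [344.0, 52.0], [343.7, 58.0], [337.0, 200.0], [336.0, 212.0], [336.0, 224.0], [335.0, 236.0], [335.0, 248.0], [334.0, 260.0], [334.0, 272.0], [338.0, 284.0], [342.0, 296.0]]
L dir 97.33428
 lateral rel. est. axis (mm) [-49.3, -49.2, -49.3, -49.3, -49.2, -49.3, -49.0, -49.1, -49.2, -49.2]
R dir 97.319824
 lateral rel. est. axis (mm) [49.8, 49.7, 49.9, 50.0, 49.9, 49.9, 50.2, 49.9, 50.0, 49.9, 50.2, 49.9, 50.4, 50.0, 50.6, 50.2, 50.8, 55.3, 59.8]
20 [127, 126, 112, 115, 129, 140, 148, 155, 160, 172, 185, 179, 166, 159, 153, 148, 139, 127, 116, 127, 129, 129]
60 [128, 129, 120, 112, 126, 138, 147, 154, 160, 170, 192, 184, 169, 160, 153, 147, 137, 124, 114, 126, 127, 127]
100 [81, 74, 77, 102, 124, 137, 146, 153, 160, 174, 196, 188, 171, 160, 153, 146, 136, 122, 117, 125, 125, 125]
130 [89, 74, 75, 80, 84, 87, 90, 92, 93, 93, 94, 94, 93, 92, 90, 89, 86, 83, 76, 74, 73, 74]
180 [94, 79, 73, 76, 83, 86, 89, 91, 93, 93, 94, 94, 93, 92, 90, 88, 85, 81, 75, 73, 74, 74]
220 [97, 86, 73, 74, 82, 86, 89, 91, 92, 93, 93, 93, 93, 92, 91, 88, 86, 95, 123, 125, 125, 124]
```

Plate edges from the wrist camera agree with the top camera: lateral offset is only +0.35 mm and direction is 97.2°. The rod lies on the tool's midline. Descending to bore height (tool z 0.045) with the nose about 22 mm short of the mouth.

send_rows:
  series:
    - {"tx": 0.3, "ty": 0, "tz": 3, "wx": 0.001, "wy": -0.001, "wz": -0.004, "jaw": 1}
    - {"tx": 0, "ty": 0, "tz": 3, "wx": 0, "wy": 0, "wz": 0, "jaw": 1}
    - {"tx": 0, "ty": 0, "tz": 2, "wx": 0, "wy": 0, "wz": 0, "jaw": 1}
    - {"tx": 0, "ty": 0, "tz": 0, "wx": 0, "wy": 0, "wz": 0, "jaw": 1}
    - {"tx": 0, "ty": 0, "tz": 0, "wx": 0, "wy": 0, "wz": 0, "jaw": 1}

```text
t: 8.9
tool_pos: [0.6446, -0.0164, 0.0628]
tool_rot: [2.073, 2.354, 0.004]
contact_force: [0.4, -0.7, -1.5]
opening: 0.0206
```

```bash
cat >> h.py <<'E'
U=np.array([np.cos(np.radians(97.2)),np.sin(np.radians(97.2)),0]); M=np.array([.6257,.1297,0])
def st(along,z=.045): # tool target with nose at 'along' mm past mouth
    o=ctrl.get_obs(); p=np.array(o['tool_pos']); n=np.array([U[1],-U[0],0])
    print('nose past mouth mm %.1f lateral %.2f z %.2f'%(((p-M)@U+.124)*1000,(p-M)@n*1000,p[2]*1000),'F along/lat/z',np.round([np.dot(o['contact_force'],U),np.dot(o['contact_force'],n),o['contact_force'][2]],1),'tq',np.round(o['wrist_torque'],2),'open',round(o['opening'],4))
    tgt=M+U*(along/1000-.124)+[0,0,z]; plan(tgt,Rdown(7.2),1,o)
E
python3 - <<'E'
from h import *
st(-10)
import cv2
cv2.imwrite('pics/s8.png',cv2.resize(ctrl.get_image('scene')[170:290,250:420,::-1],None,fx=4.5,fy=4.5,interpolation=cv2.INTER_CUBIC))
cv2.imwrite('pics/w8.png',ctrl.get_image('wrist')[:,:,::-1])
E
```

```text
nose past mouth mm -23.3 lateral 0.41 z 62.83 F along/lat/z [-0.7  0.3 -1.5] tq [-0.08 -0.03  0.  ] open 0.0206
tx 1.33 ty -0.05 tz 1.78 wx 0.005 wy 0.002 wz 0.001
```

View pics/s8.png

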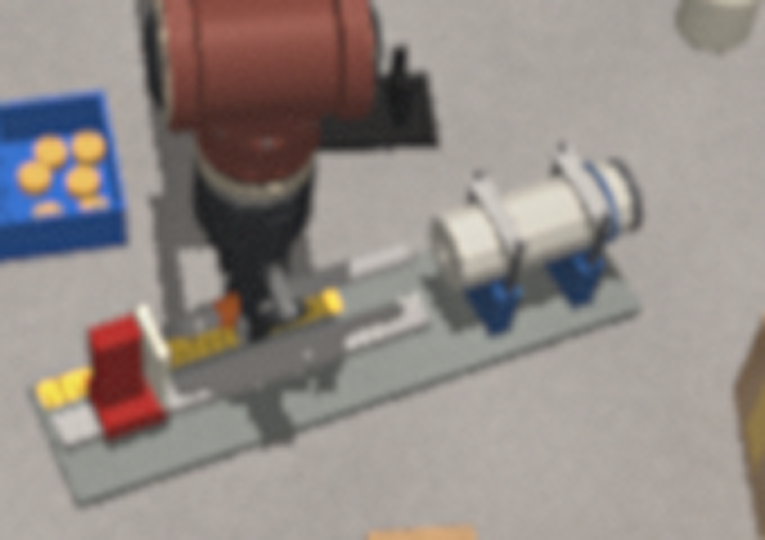

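View pics/w8.png

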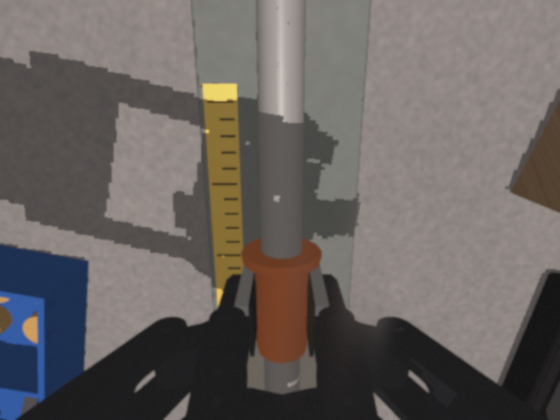

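The scene view shows the rod (nose near (410,250)) level, ~20 mm short of the barrel face at (440,255), the cursor well behind the tail. Lowering the rest.

send_rows:
  series:
    - {"tx": 0, "ty": 0, "tz": 0.9, "wx": 0.004, "wy": 0.002, "wz": 0, "jaw": 1}
    - {"tx": 0, "ty": -0.05, "tz": 0.7, "wx": 0, "wy": 0, "wz": 0, "jaw": 1}
    - {"tx": 0, "ty": 0, "tz": 0, "wx": 0, "wy": 0, "wz": 0, "jaw": 1}
    - {"tx": 0, "ty": 0, "tz": 0, "wx": 0, "wy": 0, "wz": 0, "jaw": 1}

```text
t: 9.5
tool_pos: [0.6454, -0.0168, 0.0476]
tool_rot: [2.075, 2.355, 0.003]
contact_force: [0.5, -0.6, -2.0]
opening: 0.0206
```

```bash
python3 - <<'E'
from h import *
st(-3)
import cv2
i=ctrl.camera_info('scene');im=ctrl.get_image('scene')
for a,z in((0,.085),(-.01,.085),(-.0225,.085),(-.17,.085)): print(a,proj(i,M+U*a+[0,0,z]).round(1))
cv2.imwrite('pics/s9.png',cv2.resize(im[190:260,290:400,::-1],None,fx=7,fy=7,interpolation=cv2.INTER_CUBIC))
E
```

```text
nose past mouth mm -23.8 lateral 1.16 z 47.63 F along/lat/z [-0.7  0.4 -2. ] tq [-0.08 -0.05 -0.06] open 0.0206
tx 2.08 ty -0.12 tz 0.26 wx 0.003 wy 0.000 wz 0.001
0 [346.8 226.1]
-0.01 [343.9 227.1]
-0.0225 [340.2 228.3]
-0.17 [295.8 243.1]
```

View pics/s9.png

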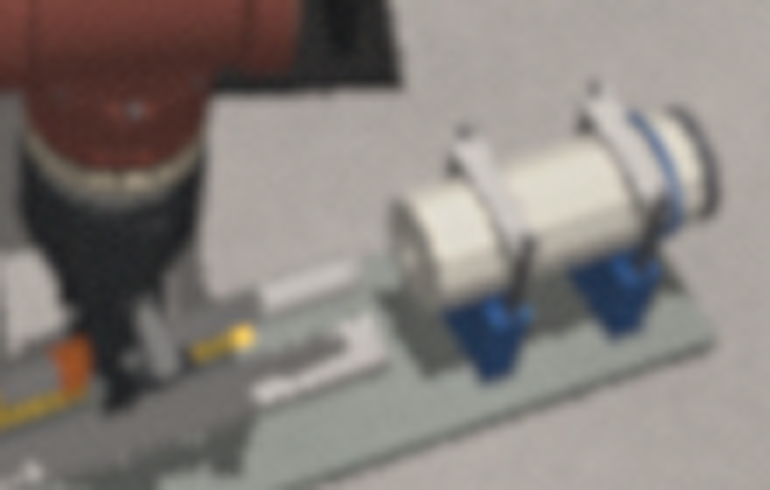

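Nose at (340.7,228) in the scene, predicted (340.2,228.3): good. Correct the offsets and advance to the mouth.

send_rows:
  series:
    - {"tx": 0.3, "ty": -0.1, "tz": 0.25, "wx": 0.002, "wy": 0, "wz": 0, "jaw": 1}
    - {"tx": 0.6, "ty": 0, "tz": 0, "wx": 0, "wy": 0, "wz": 0, "jaw": 1}
    - {"tx": 0.3, "ty": 0, "tz": 0, "wx": 0, "wy": 0, "wz": 0, "jaw": 1}
    - {"tx": 0, "ty": 0, "tz": 0, "wx": 0, "wy": 0, "wz": 0, "jaw": 1}

```text
t: 10.05
tool_pos: [0.6428, -0.0039, 0.0453]
tool_rot: [2.075, 2.357, 0.002]
contact_force: [0.6, -0.2, -1.4]
opening: 0.0207
```

```bash
python3 - <<'E'
from h import *
st(0)
E
```

```text
nose past mouth mm -10.7 lateral 0.21 z 45.28 F along/lat/z [-0.3  0.5 -1.4] tq [-0.08 -0.02  0.03] open 0.0207
tx 1.07 ty -0.02 tz 0.03 wx 0.002 wy 0.000 wz 0.001
```

send_rows:
  series:
    - {"tx": 0.4, "ty": 0, "tz": 0, "wx": 0, "wy": 0, "wz": 0, "jaw": 1}
    - {"tx": 0.4, "ty": 0, "tz": 0, "wx": 0, "wy": 0, "wz": 0, "jaw": 1}
    - {"tx": 0.4, "ty": 0, "tz": 0, "wx": 0, "wy": 0, "wz": 0, "jaw": 1}
    - {"tx": 0.3, "ty": 0, "tz": 0, "wx": 0, "wy": 0, "wz": 0, "jaw": 1}
    - {"tx": 0, "ty": 0, "tz": 0, "wx": 0, "wy": 0, "wz": 0, "jaw": 1}

```text
t: 10.68
tool_pos: [0.6409, 0.0122, 0.0455]
tool_rot: [2.075, 2.357, 0.002]
contact_force: [0.3, -0.1, -1.7]
opening: 0.0207
```

```bash
python3 - <<'E'
from h import *
st(15)
E
```

```text
nose past mouth mm 5.5 lateral 0.33 z 45.46 F along/lat/z [-0.1  0.3 -1.7] tq [-0.04 -0.02 -0.02] open 0.0207
tx 0.95 ty -0.03 tz 0.05 wx 0.002 wy 0.000 wz 0.001
```

The nose is in the mouth with no force. Continuing.

send_rows:
  series:
    - {"tx": 0.4, "ty": -0.03, "tz": 0.04, "wx": 0.002, "wy": 0, "wz": 0.001, "jaw": 1}
    - {"tx": 0.4, "ty": 0, "tz": 0, "wx": 0, "wy": 0, "wz": 0, "jaw": 1}
    - {"tx": 0.4, "ty": 0, "tz": 0, "wx": 0, "wy": 0, "wz": 0, "jaw": 1}
    - {"tx": 0.3, "ty": 0, "tz": 0, "wx": 0, "wy": 0, "wz": 0, "jaw": 1}
    - {"tx": 0, "ty": 0, "tz": 0, "wx": 0, "wy": 0, "wz": 0, "jaw": 1}

```text
t: 11.3
tool_pos: [0.6385, 0.028, 0.045]
tool_rot: [2.077, 2.357, -0.001]
contact_force: [-0.1, -0.1, -1.6]
opening: 0.0208
```

```bash
python3 - <<'E'
from h import *
st(30)
E
```

```text
nose past mouth mm 21.5 lateral -0.02 z 45.00 F along/lat/z [-0.1 -0.2 -1.6] tq [-0.05 -0.03 -0.01] open 0.0208
tx 0.85 ty 0.00 tz -0.00 wx -0.000 wy 0.000 wz 0.000
```

send_rows:
  series:
    - {"tx": 0.3, "ty": 0, "tz": 0, "wx": 0, "wy": 0, "wz": 0, "jaw": 1}
    - {"tx": 0.2, "ty": 0, "tz": 0, "wx": 0, "wy": 0, "wz": 0, "jaw": 1}
    - {"tx": 0.2, "ty": 0, "tz": 0, "wx": 0, "wy": 0, "wz": 0, "jaw": 1}
    - {"tx": 0.2, "ty": 0, "tz": 0, "wx": 0, "wy": 0, "wz": 0, "jaw": 1}

```text
t: 11.8
tool_pos: [0.6374, 0.0373, 0.045]
tool_rot: [2.078, 2.356, -0.001]
contact_force: [-0.1, 0.7, -1.4]
opening: 0.021
```

```bash
python3 - <<'E'
from h import *
st(35)
E
```

```text
nose past mouth mm 30.9 lateral 0.00 z 45.02 F along/lat/z [ 0.7  0.  -1.4] tq [-0.03  0.01 -0.04] open 0.021
tx 0.41 ty -0.00 tz 0.00 wx -0.000 wy 0.000 wz -0.000
```

send_rows:
  series:
    - {"tx": 0.2, "ty": 0, "tz": 0, "wx": 0, "wy": 0, "wz": 0, "jaw": 1}
    - {"tx": 0.2, "ty": 0, "tz": 0, "wx": 0, "wy": 0, "wz": 0, "jaw": 1}
    - {"tx": 0.2, "ty": 0, "tz": 0, "wx": 0, "wy": 0, "wz": 0, "jaw": 1}

```text
t: 12.18
tool_pos: [0.637, 0.0418, 0.0452]
tool_rot: [2.075, 2.354, -0.004]
contact_force: [1.2, -5.4, -1.8]
opening: 0.0204
```

```bash
python3 - <<'E'
from h import *
st(35)
E
```

```text
nose past mouth mm 35.4 lateral 0.19 z 45.20 F along/lat/z [-5.5  0.5 -1.8] tq [-0.86 -0.08 -0.02] open 0.0204
tx -0.04 ty -0.02 tz 0.02 wx 0.000 wy 0.004 wz 0.000
```

The ball has been met (about 5.5 N). Pressing on gently.

send_rows:
  series:
    - {"tx": 0.25, "ty": 0, "tz": 0, "wx": 0, "wy": 0.002, "wz": 0, "jaw": 1}
    - {"tx": 0.25, "ty": 0, "tz": 0, "wx": 0, "wy": 0, "wz": 0, "jaw": 1}

```text
t: 12.42
tool_pos: [0.6369, 0.0446, 0.0455]
tool_rot: [2.074, 2.352, -0.006]
contact_force: [0.7, -4.1, -1.3]
opening: 0.0204
```

```bash
python3 - <<'E'
from h import *
st(40)
E
```

```text
nose past mouth mm 38.2 lateral 0.42 z 45.52 F along/lat/z [-4.1  0.2 -1.3] tq [-0.78 -0.06  0.01] open 0.0204
tx 0.19 ty -0.04 tz 0.05 wx 0.001 wy 0.006 wz -0.000
```

send_rows:
  series:
    - {"tx": 0.3, "ty": -0.03, "tz": 0.05, "wx": 0.001, "wy": 0.005, "wz": 0, "jaw": 1}
    - {"tx": 0.3, "ty": 0, "tz": 0, "wx": 0, "wy": 0, "wz": 0, "jaw": 1}
    - {"tx": 0.3, "ty": 0, "tz": 0, "wx": 0, "wy": 0, "wz": 0, "jaw": 1}

```text
t: 12.8
tool_pos: [0.6356, 0.0531, 0.045]
tool_rot: [2.077, 2.354, -0.003]
contact_force: [1.2, -4.8, -2.0]
opening: 0.0206
```

```bash
python3 - <<'E'
from h import *
st(50)
E
```

```text
nose past mouth mm 46.7 lateral 0.23 z 45.05 F along/lat/z [-4.9  0.6 -2. ] tq [-0.75 -0.09 -0.01] open 0.0206
tx 0.33 ty -0.02 tz 0.00 wx -0.000 wy 0.002 wz -0.001
```

send_rows:
  series:
    - {"tx": 0.3, "ty": -0.02, "tz": 0, "wx": 0, "wy": 0.002, "wz": 0, "jaw": 1}
    - {"tx": 0.3, "ty": 0, "tz": 0, "wx": 0, "wy": 0, "wz": 0, "jaw": 1}
    - {"tx": 0.2, "ty": 0, "tz": 0, "wx": 0, "wy": 0, "wz": 0, "jaw": 1}

```text
t: 13.18
tool_pos: [0.6343, 0.0618, 0.0449]
tool_rot: [2.078, 2.356, -0.0]
contact_force: [1.3, -4.4, -2.7]
opening: 0.0208
```

```bash
python3 - <<'E'
from h import *
st(56)
import cv2
cv2.imwrite('pics/w10.png',ctrl.get_image('wrist')[:,:,::-1])
E
```

```text
nose past mouth mm 55.5 lateral 0.04 z 44.89 F along/lat/z [-4.6  0.7 -2.7] tq [-0.73 -0.11 -0.02] open 0.0208
tx 0.05 ty -0.00 tz -0.01 wx 0.000 wy 0.000 wz -0.001
```

View pics/w10.png

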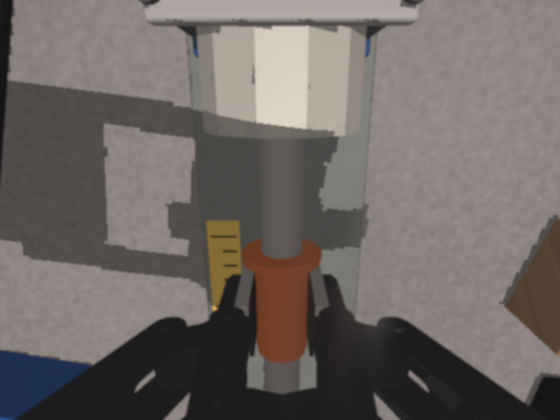

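No slip in the grip (disc still at row ~245); steady drag ~4.5 N. Now 1 mm rows looking for the end.

send_rows:
  series:
    - {"tx": 0.15, "ty": 0, "tz": 0, "wx": 0, "wy": 0, "wz": 0, "jaw": 1}
    - {"tx": 0.15, "ty": 0, "tz": 0, "wx": 0, "wy": 0, "wz": 0, "jaw": 1}

```text
t: 13.48
tool_pos: [0.6338, 0.0654, 0.0447]
tool_rot: [-2.078, -2.356, -0.0]
contact_force: [1.0, -3.8, -2.2]
opening: 0.0203
```

send_rows:
  series:
    - {"tx": 0.15, "ty": 0, "tz": 0, "wx": 0, "wy": 0, "wz": 0, "jaw": 1}
    - {"tx": 0.15, "ty": 0, "tz": 0, "wx": 0, "wy": 0, "wz": 0, "jaw": 1}

```text
t: 13.72
tool_pos: [0.6334, 0.0684, 0.0447]
tool_rot: [-2.078, -2.355, 0.0]
contact_force: [1.8, -4.5, -2.8]
opening: 0.0206
```

```bash
python3 - <<'E'
from h import *
st(63)
E
```

```text
nose past mouth mm 62.2 lateral -0.05 z 44.72 F along/lat/z [-4.7  1.2 -2.8] tq [-0.69 -0.18 -0.02] open 0.0206
tx 0.08 ty 0.00 tz -0.03 wx -0.000 wy -0.000 wz -0.001
```

send_rows:
  series:
    - {"tx": 0.15, "ty": 0, "tz": -0.02, "wx": 0, "wy": 0, "wz": 0, "jaw": 1}
    - {"tx": 0.15, "ty": 0, "tz": 0, "wx": 0, "wy": 0, "wz": 0, "jaw": 1}

```text
t: 13.98
tool_pos: [0.6329, 0.0715, 0.0448]
tool_rot: [-2.078, -2.355, 0.0]
contact_force: [1.2, -3.3, -2.6]
opening: 0.0206
```

send_rows:
  series:
    - {"tx": 0.15, "ty": 0, "tz": 0, "wx": 0, "wy": 0, "wz": 0, "jaw": 1}
    - {"tx": 0.15, "ty": 0, "tz": 0, "wx": 0, "wy": 0, "wz": 0, "jaw": 1}

```text
t: 14.22
tool_pos: [0.6325, 0.0747, 0.0447]
tool_rot: [-2.079, -2.355, 0.0]
contact_force: [0.9, -4.8, -2.2]
opening: 0.0206
```

```bash
python3 - <<'E'
from h import *
st(70)
E
```

```text
nose past mouth mm 68.6 lateral -0.13 z 44.74 F along/lat/z [-4.9  0.3 -2.2] tq [-0.69 -0.23 -0.12] open 0.0206
tx 0.14 ty 0.01 tz -0.03 wx -0.000 wy -0.000 wz -0.001
```

send_rows:
  series:
    - {"tx": 0.15, "ty": 0.01, "tz": -0.02, "wx": 0, "wy": 0, "wz": 0, "jaw": 1}
    - {"tx": 0.15, "ty": 0, "tz": 0, "wx": 0, "wy": 0, "wz": 0, "jaw": 1}

```text
t: 14.48
tool_pos: [0.6321, 0.0779, 0.0448]
tool_rot: [-2.078, -2.355, 0.001]
contact_force: [1.7, -4.2, -2.8]
opening: 0.0208
```

send_rows:
  series:
    - {"tx": 0.15, "ty": 0, "tz": 0, "wx": 0, "wy": 0, "wz": 0, "jaw": 1}
    - {"tx": 0.15, "ty": 0, "tz": 0, "wx": 0, "wy": 0, "wz": 0, "jaw": 1}

```text
t: 14.72
tool_pos: [0.6316, 0.0811, 0.0447]
tool_rot: [-2.078, -2.355, 0.001]
contact_force: [1.5, -3.9, -2.8]
opening: 0.0208
```

```bash
python3 - <<'E'
from h import *
st(76)
E
```

```text
nose past mouth mm 75.1 lateral -0.26 z 44.67 F along/lat/z [-4.   1.  -2.8] tq [-0.67 -0.24 -0.08] open 0.0208
tx 0.09 ty 0.03 tz -0.03 wx -0.001 wy -0.000 wz -0.001
```

send_rows:
  series:
    - {"tx": 0.15, "ty": 0.02, "tz": -0.02, "wx": 0, "wy": 0, "wz": 0, "jaw": 1}
    - {"tx": 0.15, "ty": 0, "tz": 0, "wx": 0, "wy": 0, "wz": 0, "jaw": 1}

```text
t: 14.98
tool_pos: [0.6312, 0.0844, 0.0447]
tool_rot: [-2.078, -2.355, 0.001]
contact_force: [1.7, -3.5, -2.6]
opening: 0.0207
```

send_rows:
  series:
    - {"tx": 0.15, "ty": 0, "tz": 0, "wx": 0, "wy": 0, "wz": 0, "jaw": 1}
    - {"tx": 0.15, "ty": 0, "tz": 0, "wx": 0, "wy": 0, "wz": 0, "jaw": 1}

```text
t: 15.22
tool_pos: [0.6312, 0.0849, 0.0449]
tool_rot: [2.076, 2.354, -0.007]
contact_force: [0.8, -10.0, -3.3]
opening: 0.0205
```

```bash
python3 - <<'E'
from h import *
st(83)
E
```

```text
nose past mouth mm 78.9 lateral -0.17 z 44.85 F along/lat/z [-10.   -0.5  -3.3] tq [-1.6  -0.23 -0.03] open 0.0205
tx 0.41 ty 0.02 tz -0.02 wx -0.001 wy 0.005 wz -0.000
```

Stalled at ~79 mm with the force rising to 10 N, which looks like the closed end. One confirming nudge.

send_rows:
  series:
    - {"tx": 0.15, "ty": 0, "tz": 0, "wx": 0, "wy": 0.003, "wz": 0, "jaw": 1}

```text
t: 15.35
tool_pos: [0.6312, 0.0849, 0.045]
tool_rot: [2.076, 2.354, -0.007]
contact_force: [1.0, -8.1, -2.8]
opening: 0.0207
```

```bash
python3 - <<'E'
from h import *
st(79)
import cv2
i=ctrl.camera_info('wrist');np.savez('w11.npz',**{k:np.array(i[k]) for k in('mtx','R','t')})
cv2.imwrite('pics/w11.png',ctrl.get_image('wrist')[:,:,::-1])
E
```

```text
nose past mouth mm 78.8 lateral -0.13 z 44.98 F along/lat/z [-8.2 -0.1 -2.8] tq [-1.32 -0.22 -0.02] open 0.0207
tx 0.02 ty 0.01 tz -0.00 wx -0.001 wy 0.005 wz -0.000
```

View pics/w11.png

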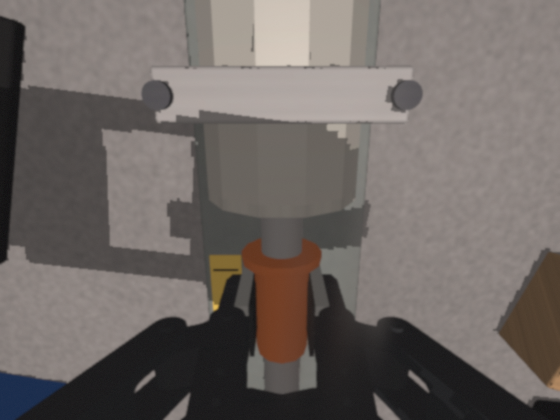

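Bottomed: no advance on the second push and no slip of the disc in the grip. Relax, then release.

send_rows:
  series:
    - {"tx": 0, "ty": 0, "tz": 0, "wx": 0, "wy": 0, "wz": 0, "jaw": 1}
    - {"tx": 0, "ty": 0, "tz": 0, "wx": 0, "wy": 0, "wz": 0, "jaw": 0}
    - {"tx": 0, "ty": 0, "tz": 0, "wx": 0, "wy": 0, "wz": 0, "jaw": 0}
    - {"tx": 0, "ty": 0, "tz": 0, "wx": 0, "wy": 0, "wz": 0, "jaw": 0}
    - {"tx": 0, "ty": 0, "tz": 0, "wx": 0, "wy": 0, "wz": 0, "jaw": 0}

```text
t: 16.02
tool_pos: [0.632, 0.0878, 0.047]
tool_rot: [2.076, 2.356, 0.001]
contact_force: [0.4, -0.3, -0.7]
opening: 0.0852
```

send_rows:
  series:
    - {"tx": 0, "ty": 0, "tz": 0, "wx": 0, "wy": 0.005, "wz": 0, "jaw": 0}
    - {"tx": 0, "ty": 0, "tz": -2, "wx": 0, "wy": 0, "wz": 0, "jaw": 0}
    - {"tx": 0, "ty": 0, "tz": -4, "wx": 0, "wy": 0, "wz": 0, "jaw": 0}
    - {"tx": 0, "ty": 0, "tz": -4, "wx": 0, "wy": 0, "wz": 0, "jaw": 0}
    - {"tx": 0, "ty": 0, "tz": 0, "wx": 0, "wy": 0, "wz": 0, "jaw": 0}

```text
t: 16.65
tool_pos: [0.6328, 0.0875, 0.1544]
tool_rot: [-2.076, -2.356, -0.01]
contact_force: [0.2, -0.1, 0.2]
opening: 0.0853
```

```bash
python3 - <<'E'
from h import *
import cv2
st(79)
i=ctrl.camera_info('wrist');np.savez('w12.npz',**{k:np.array(i[k]) for k in('mtx','R','t')})
cv2.imwrite('pics/w12.png',ctrl.get_image('wrist')[:,:,::-1])
E
```

```text
nose past mouth mm 81.2 lateral 1.76 z 154.40 F along/lat/z [-0.2  0.2  0.2] tq [-0.01 -0.02  0.  ] open 0.0853
tx -0.28 ty -0.22 tz 10.94 wx 0.004 wy -0.005 wz 0.000
```

View pics/w12.png

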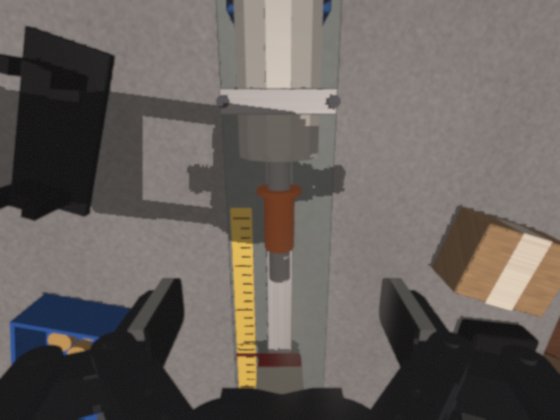

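Rod stands released in the barrel (sleeve at rows 185–250, tail (279,280)), with the cursor's red edge at (268,360). Backing off above the fin.

```bash
python3 - <<'E'
from h import *
F=M-U*.240; plan(F+[0,0,.145],Rdown(7.2),5); print(F)
E
```

```text
tx -3.95 ty -0.01 tz 0.12 wx 0.000 wy -0.001 wz 0.000
tx -3.95 ty -0.01 tz 0.12 wx 0.000 wy -0.001 wz 0.000
tx -3.95 ty -0.01 tz 0.13 wx 0.000 wy -0.001 wz 0.000
tx -3.95 ty -0.01 tz 0.13 wx 0.000 wy -0.001 wz 0.000
tx -3.95 ty -0.01 tz 0.13 wx 0.000 wy -0.001 wz 0.000
[ 0.65577998 -0.10840753  0.        ]
```

send_rows:
  series:
    - {"tx": -3.5, "ty": 0, "tz": 0.1, "wx": 0, "wy": -0.001, "wz": 0, "jaw": 0}
    - {"tx": -4, "ty": 0, "tz": 0.1, "wx": 0, "wy": -0.001, "wz": 0, "jaw": 0}
    - {"tx": -4, "ty": 0, "tz": 0.1, "wx": 0, "wy": -0.001, "wz": 0, "jaw": 0}
    - {"tx": -4, "ty": 0, "tz": 0.1, "wx": 0, "wy": -0.001, "wz": 0, "jaw": 0}
    - {"tx": -3.5, "ty": 0, "tz": 0.1, "wx": 0, "wy": -0.001, "wz": 0, "jaw": 0}

```text
t: 17.32
tool_pos: [0.6522, -0.1029, 0.1401]
tool_rot: [-2.066, -2.355, 0.006]
contact_force: [0.3, -0.1, 0.1]
opening: 0.0854
```

send_rows:
  series:
    - {"tx": 0, "ty": 0, "tz": 0, "wx": 0, "wy": 0, "wz": 0, "jaw": 0}
    - {"tx": 0, "ty": 0, "tz": 0, "wx": 0, "wy": 0, "wz": 0, "jaw": 0}

```text
t: 17.58
tool_pos: [0.6505, -0.1045, 0.1372]
tool_rot: [-2.067, -2.348, 0.009]
contact_force: [-0.7, 0.4, 0.8]
opening: 0.0854
```

```bash
python3 - <<'E'
from h import *
import cv2
F=M-U*.240; plan(F+[0,0,.145],Rdown(7.2),1)
i=ctrl.camera_info('wrist');np.savez('w13.npz',**{k:np.array(i[k]) for k in('mtx','R','t')})
cv2.imwrite('pics/w13.png',ctrl.get_image('wrist')[:,:,::-1])
n=np.array([U[1],-U[0],0])
for a in(.211,.223):
  print([proj(i,M-U*(a+b)+n*c+[0,0,.126]).round(0).tolist() for b in(.012,.046) for c in(-.01,.01)],[proj(i,M-U*a+n*c+[0,0,.11]).round(0).tolist() for c in(-.022,.022)])
E
```

```text
tx -0.45 ty 0.46 tz -0.79 wx -0.013 wy -0.006 wz 0.002
[[272.0, 230.0], [308.0, 231.0], [272.0, 285.0], [307.0, 285.0]] [[252.0, 201.0], [328.0, 202.0]]
[[272.0, 250.0], [308.0, 251.0], [272.0, 303.0], [306.0, 303.0]] [[253.0, 221.0], [327.0, 221.0]]
```

View pics/w13.png

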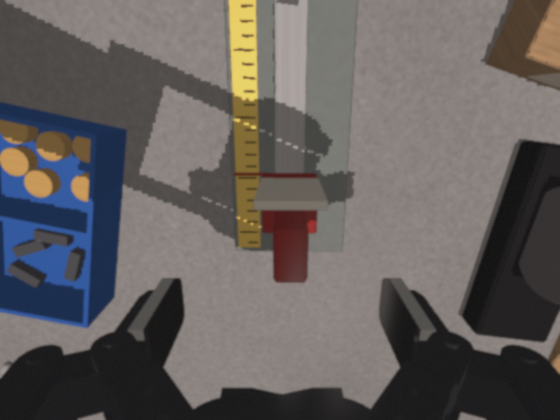

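Fin top at columns 273–308 with its back end at row 282, plate top edge at row ~207. That matches cursor ≈ 0.211 and the predicted lateral position. Align and settle above the fin.

send_rows:
  series:
    - {"tx": -0.4, "ty": 0.4, "tz": 0, "wx": -0.012, "wy": -0.006, "wz": 0.002, "jaw": 0}
    - {"tx": 0, "ty": 0, "tz": 0.5, "wx": 0, "wy": 0, "wz": 0, "jaw": 0}
    - {"tx": 0, "ty": 0, "tz": 0, "wx": 0, "wy": 0, "wz": 0, "jaw": 0}

```text
t: 18.0
tool_pos: [0.6549, -0.1056, 0.1313]
tool_rot: [-2.073, -2.359, 0.001]
contact_force: [0.2, -0.3, 0.6]
opening: 0.0856
```

```bash
python3 - <<'E'
from h import *
F=M-U*.240; plan(F+[0,0,.068],Rdown(7.2),1)
E
```

```text
tx -0.30 ty 0.05 tz 6.33 wx -0.001 wy -0.000 wz 0.003
```

send_rows:
  series:
    - {"tx": -0.3, "ty": 0.05, "tz": 1, "wx": 0, "wy": 0, "wz": 0.003, "jaw": 0}
    - {"tx": 0, "ty": 0, "tz": 2, "wx": 0, "wy": 0, "wz": 0, "jaw": 0}
    - {"tx": 0, "ty": 0, "tz": 1.5, "wx": 0, "wy": 0, "wz": 0, "jaw": 0}
    - {"tx": 0, "ty": 0, "tz": 0.5, "wx": 0, "wy": 0, "wz": 0, "jaw": 0}
    - {"tx": 0, "ty": 0, "tz": 0, "wx": 0, "wy": 0, "wz": 0, "jaw": 0}

```text
t: 18.62
tool_pos: [0.6547, -0.1081, 0.076]
tool_rot: [-2.075, -2.354, 0.003]
contact_force: [0.1, 0.8, 0.1]
opening: 0.0858
```

```bash
python3 - <<'E'
from h import *
import cv2
F=M-U*.240; plan(F+[0,0,.068],Rdown(7.2),1)
cv2.imwrite('pics/w14.png',ctrl.get_image('wrist')[:,:,::-1])
E
```

```text
tx -0.05 ty 0.10 tz 0.80 wx -0.004 wy -0.001 wz 0.000
```

View pics/w14.png

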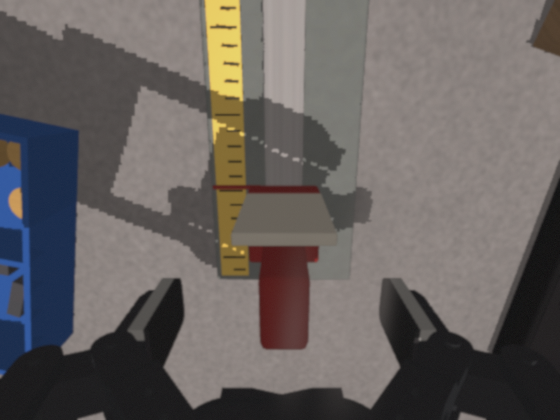

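The fin (columns 260–309, rows 250–348) is between the fingers. Finish the descent and pinch lightly.

send_rows:
  series:
    - {"tx": 0, "ty": 0.1, "tz": 0.7, "wx": -0.003, "wy": 0, "wz": 0, "jaw": 0}
    - {"tx": 0, "ty": 0, "tz": 0, "wx": 0, "wy": 0, "wz": 0, "jaw": 0}
    - {"tx": 0, "ty": 0, "tz": 0, "wx": 0, "wy": 0, "wz": 0, "jaw": 0}

```text
t: 19.05
tool_pos: [0.657, -0.1083, 0.0705]
tool_rot: [2.076, 2.356, 0.003]
contact_force: [0.4, -0.5, -0.2]
opening: 0.0852
```

send_rows:
  series:
    - {"tx": 0, "ty": 0, "tz": 0, "wx": 0, "wy": 0, "wz": 0, "jaw": 1}
    - {"tx": 0, "ty": 0, "tz": 0, "wx": 0, "wy": 0, "wz": 0, "jaw": 1}
    - {"tx": 0, "ty": 0, "tz": 0, "wx": 0, "wy": 0, "wz": 0, "jaw": 1}
    - {"tx": 0, "ty": 0, "tz": 0, "wx": 0, "wy": 0, "wz": 0, "jaw": 1}
    - {"tx": 0, "ty": 0, "tz": 0, "wx": 0, "wy": 0, "wz": 0, "jaw": 1}
  squeeze: 20

```text
t: 19.68
tool_pos: [0.6559, -0.1086, 0.0715]
tool_rot: [-2.077, -2.357, 0.001]
contact_force: [0.4, 0.8, -0.6]
opening: 0.0199
```

```bash
python3 - <<'E'
from h import *
import cv2
st(-116,.068); p=np.array(ctrl.get_obs()['tool_pos']); print('along',(p-M)@U)
i=ctrl.camera_info('wrist');np.savez('w15.npz',**{k:np.array(i[k]) for k in('mtx','R','t')})
cv2.imwrite('pics/w15.png',ctrl.get_image('wrist')[:,:,::-1])
E
```

```text
nose past mouth mm -116.2 lateral 0.13 z 71.50 F along/lat/z [ 0.7  0.5 -0.6] tq [ 0.07 -0.3  -0.05] open 0.0199
tx 0.02 ty -0.01 tz 0.35 wx -0.000 wy 0.000 wz 0.000
along -0.24019584719765716
```

View pics/w15.png

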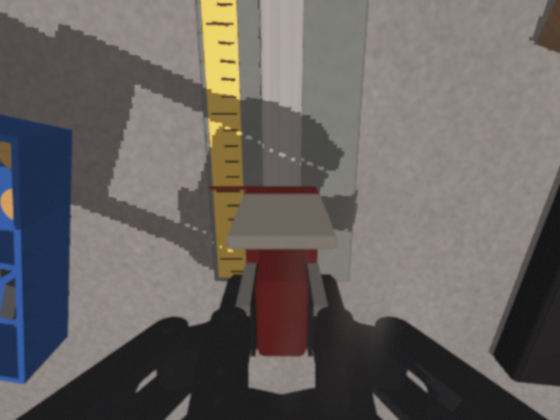

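Pinched (opening 19.9 mm). Tail expected at ≈91 mm, so about 120 mm to go: 90 mm briskly, then slowly.

send_rows:
  series:
    - {"tx": 1, "ty": 0, "tz": 0, "wx": 0, "wy": 0, "wz": 0, "jaw": 1}
    - {"tx": 2, "ty": 0, "tz": 0, "wx": 0, "wy": 0, "wz": 0, "jaw": 1}
    - {"tx": 2, "ty": 0, "tz": 0, "wx": 0, "wy": 0, "wz": 0, "jaw": 1}
    - {"tx": 2, "ty": 0, "tz": 0, "wx": 0, "wy": 0, "wz": 0, "jaw": 1}
    - {"tx": 1, "ty": 0, "tz": 0, "wx": 0, "wy": 0, "wz": 0, "jaw": 1}

```text
t: 20.35
tool_pos: [0.6453, -0.0246, 0.0715]
tool_rot: [2.076, 2.356, -0.002]
contact_force: [0.5, -2.6, 0.1]
opening: 0.0197
```

```bash
python3 - <<'E'
from h import *
import cv2
st(-20,.0705); p=np.array(ctrl.get_obs()['tool_pos']); print('cursor est',-(p-M)@U-.029)
cv2.imwrite('pics/w16.png',ctrl.get_image('wrist')[:,:,::-1])
E
```

```text
nose past mouth mm -31.5 lateral 0.14 z 71.48 F along/lat/z [-2.7  0.2  0.1] tq [-0.26  0.02 -0.04] open 0.0197
tx 1.15 ty -0.01 tz 0.10 wx 0.000 wy 0.002 wz 0.001
cursor est 0.12654105194410997
```

View pics/w16.png

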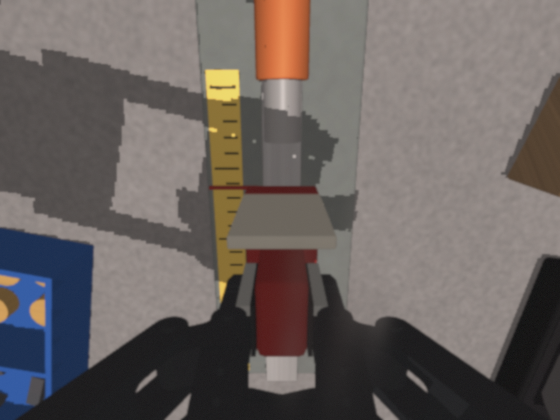

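Cursor at ≈126 mm with ~2.7 N sliding force; the tail is ~35 mm away. Advance ~27 mm.

send_rows:
  series:
    - {"tx": 0.8, "ty": 0, "tz": 0, "wx": 0, "wy": 0.001, "wz": 0, "jaw": 1}
    - {"tx": 0.8, "ty": 0, "tz": 0, "wx": 0, "wy": 0, "wz": 0, "jaw": 1}
    - {"tx": 0.5, "ty": 0, "tz": 0, "wx": 0, "wy": 0, "wz": 0, "jaw": 1}
    - {"tx": 0.3, "ty": 0, "tz": 0, "wx": 0, "wy": 0, "wz": 0, "jaw": 1}

```text
t: 20.9
tool_pos: [0.642, 0.0016, 0.0715]
tool_rot: [2.077, 2.357, -0.0]
contact_force: [-0.8, -1.3, 0.8]
opening: 0.02
```

```bash
python3 - <<'E'
from h import *
import cv2
st(0,.0715); p=np.array(ctrl.get_obs()['tool_pos']); print('cursor est',-(p-M)@U-.029)
E
```

```text
nose past mouth mm -5.2 lateral 0.12 z 71.48 F along/lat/z [-1.1 -0.9  0.8] tq [-0.3   0.07 -0.07] open 0.02
tx 0.52 ty -0.01 tz -0.00 wx 0.000 wy 0.000 wz 0.001
cursor est 0.10017359192890019
```

send_rows:
  series:
    - {"tx": 0.1, "ty": 0, "tz": 0, "wx": 0, "wy": 0, "wz": 0, "jaw": 1}
    - {"tx": 0.1, "ty": 0, "tz": 0, "wx": 0, "wy": 0, "wz": 0, "jaw": 1}
    - {"tx": 0.1, "ty": 0, "tz": 0, "wx": 0, "wy": 0, "wz": 0, "jaw": 1}
    - {"tx": 0.1, "ty": 0, "tz": 0, "wx": 0, "wy": 0, "wz": 0, "jaw": 1}

```text
t: 21.4
tool_pos: [0.6415, 0.0053, 0.0714]
tool_rot: [2.077, 2.356, -0.0]
contact_force: [-1.9, -1.7, 0.3]
opening: 0.0193
```

send_rows:
  series:
    - {"tx": 0.1, "ty": 0, "tz": 0, "wx": 0, "wy": 0, "wz": 0, "jaw": 1}
    - {"tx": 0.1, "ty": 0, "tz": 0, "wx": 0, "wy": 0, "wz": 0, "jaw": 1}

```text
t: 21.65
tool_pos: [0.6413, 0.0073, 0.0715]
tool_rot: [2.077, 2.356, -0.0]
contact_force: [-2.0, -1.5, 0.3]
opening: 0.0195
```

```bash
python3 - <<'E'
from h import *
import cv2
st(0,.0715); p=np.array(ctrl.get_obs()['tool_pos']); print('cursor est',-(p-M)@U-.029)
cv2.imwrite('pics/w17.png',ctrl.get_image('wrist')[:,:,::-1])
cv2.imwrite('pics/s17.png',cv2.resize(ctrl.get_image('scene')[190:270,270:400,::-1],None,fx=6,fy=6,interpolation=cv2.INTER_CUBIC))
E
```

```text
nose past mouth mm 0.6 lateral 0.12 z 71.47 F along/lat/z [-1.2 -2.2  0.3] tq [-0.24  0.05  0.03] open 0.0195
tx -0.06 ty -0.01 tz -0.00 wx 0.000 wy 0.000 wz 0.000
cursor est 0.09437896557313682
```

View pics/w17.png

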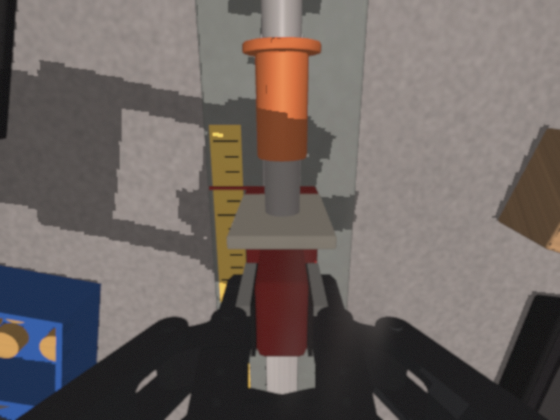

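View pics/s17.png

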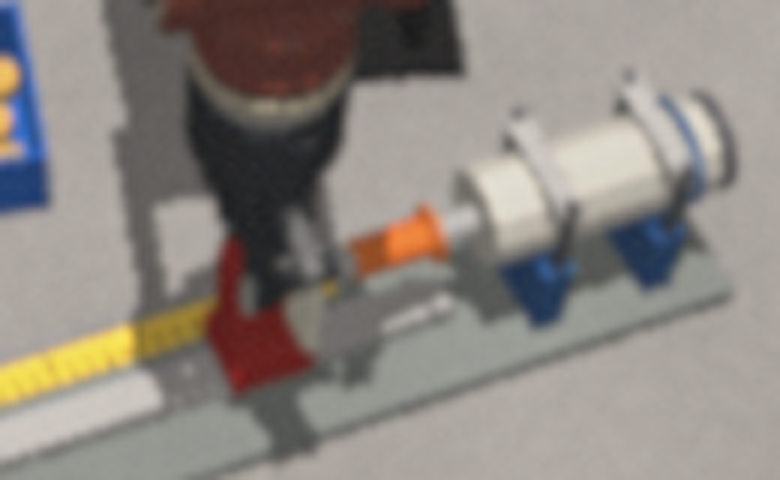

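Plate is within a few mm of the tail (tail end at (281,212) over the plate). Short single steps now.

send_rows:
  series:
    - {"tx": 0.08, "ty": 0, "tz": 0, "wx": 0, "wy": 0, "wz": 0, "jaw": 1}

```text
t: 21.88
tool_pos: [0.6411, 0.0082, 0.0715]
tool_rot: [2.077, 2.357, -0.0]
contact_force: [-0.9, -1.1, -0.1]
opening: 0.0194
```

send_rows:
  series:
    - {"tx": 0.08, "ty": 0, "tz": 0, "wx": 0, "wy": 0, "wz": 0, "jaw": 1}

```text
t: 22.0
tool_pos: [0.6411, 0.0091, 0.0715]
tool_rot: [2.077, 2.356, -0.0]
contact_force: [-0.3, -2.1, 0.1]
opening: 0.0198
```

send_rows:
  series:
    - {"tx": 0.08, "ty": 0, "tz": 0, "wx": 0, "wy": 0, "wz": 0, "jaw": 1}

```text
t: 22.12
tool_pos: [0.641, 0.0091, 0.0715]
tool_rot: [2.076, 2.356, -0.002]
contact_force: [-1.4, -6.0, -0.5]
opening: 0.0198
```

```bash
python3 - <<'E'
from h import *
st(0,.0715); p=np.array(ctrl.get_obs()['tool_pos']); print('cursor est',-(p-M)@U-.029)
E
```

```text
nose past mouth mm 2.4 lateral 0.10 z 71.48 F along/lat/z [-5.7 -2.2 -0.5] tq [-0.81 -0.07  0.01] open 0.0198
tx -0.24 ty -0.01 tz -0.00 wx 0.000 wy 0.002 wz 0.000
cursor est 0.09255792999305355
```

Contact: cursor stopped and force rose to 5.7 N. Relax, then open slowly.

send_rows:
  series:
    - {"tx": 0, "ty": 0, "tz": 0, "wx": 0, "wy": 0, "wz": 0, "jaw": 1}

```text
t: 22.25
tool_pos: [0.641, 0.0091, 0.0715]
tool_rot: [2.077, 2.356, -0.002]
contact_force: [-0.8, -1.5, -0.3]
opening: 0.0202
```

send_rows:
  series:
    - {"tx": 0, "ty": 0, "tz": 0, "wx": 0, "wy": 0, "wz": 0, "jaw": 0.6}
    - {"tx": 0, "ty": 0, "tz": 0, "wx": 0, "wy": 0, "wz": 0, "jaw": 0.3}
    - {"tx": 0, "ty": 0, "tz": 0, "wx": 0, "wy": 0, "wz": 0, "jaw": 0}
    - {"tx": 0, "ty": 0, "tz": 0, "wx": 0, "wy": 0, "wz": 0, "jaw": 0}
    - {"tx": 0, "ty": 0, "tz": 0, "wx": 0, "wy": 0, "wz": 0, "jaw": 0}

```text
t: 22.88
tool_pos: [0.6411, 0.011, 0.0713]
tool_rot: [-2.077, -2.356, -0.002]
contact_force: [-0.1, -0.4, -0.1]
opening: 0.0852
```

```bash
python3 - <<'E'
from h import *
import cv2
st(0,.0715)
i=ctrl.camera_info('wrist');np.savez('w18.npz',**{k:np.array(i[k]) for k in('mtx','R','t')})
cv2.imwrite('pics/w18.png',ctrl.get_image('wrist')[:,:,::-1])
E
```

```text
nose past mouth mm 4.3 lateral 0.37 z 71.30 F along/lat/z [-0.3 -0.1 -0.1] tq [-0.01 -0.02 -0.  ] open 0.0852
tx -0.43 ty -0.04 tz -0.02 wx 0.001 wy -0.001 wz 0.000
```

View pics/w18.png

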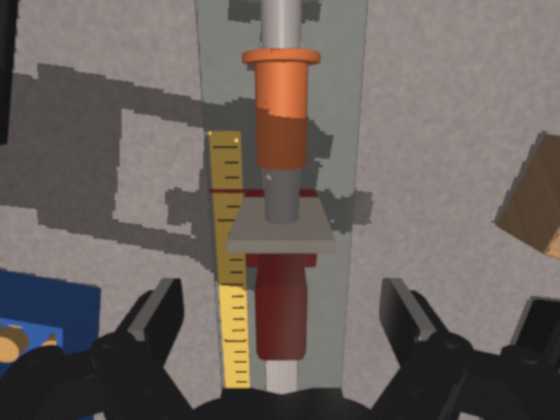

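Both are free. Raise straight up and check the contact.

send_rows:
  series:
    - {"tx": 0, "ty": 0, "tz": -2, "wx": 0, "wy": 0, "wz": 0, "jaw": 0}
    - {"tx": 0, "ty": 0, "tz": -3, "wx": 0, "wy": 0, "wz": 0, "jaw": 0}
    - {"tx": 0, "ty": 0, "tz": -4, "wx": 0, "wy": 0, "wz": 0, "jaw": 0}
    - {"tx": -2, "ty": 0, "tz": -3, "wx": 0, "wy": 0, "wz": 0, "jaw": 0}
    - {"tx": -3, "ty": 0, "tz": 0, "wx": 0, "wy": 0, "wz": 0, "jaw": 0}

```text
t: 23.55
tool_pos: [0.6485, -0.0382, 0.202]
tool_rot: [2.071, 2.357, 0.007]
contact_force: [-0.5, -0.4, 0.1]
opening: 0.0852
```

send_rows:
  series:
    - {"tx": -4, "ty": 0, "tz": 0, "wx": 0, "wy": 0, "wz": 0, "jaw": 0}
    - {"tx": -4, "ty": 0, "tz": 0, "wx": 0, "wy": 0, "wz": 0, "jaw": 0}
    - {"tx": -3, "ty": 0, "tz": 0, "wx": 0, "wy": 0, "wz": 0, "jaw": 0}
    - {"tx": 0, "ty": 0, "tz": 0, "wx": 0, "wy": 0, "wz": 0, "jaw": 0}
    - {"tx": 0, "ty": 0, "tz": 0, "wx": 0, "wy": 0, "wz": 0, "jaw": 0}

```text
t: 24.18
tool_pos: [0.6653, -0.1522, 0.2129]
tool_rot: [2.065, 2.348, 0.015]
contact_force: [-0.5, 0.1, 0.4]
opening: 0.0854
```

```bash
python3 - <<'E'
from h import *
import cv2
o=ctrl.get_obs();print(o['t'],o['tool_pos'],o['contact_force'])
i=ctrl.camera_info('wrist');np.savez('w19.npz',**{k:np.array(i[k]) for k in('mtx','R','t')})
w=ctrl.get_image('wrist')[:,:,::-1];cv2.imwrite('pics/w19.png',w)
t=ctrl.get_image('top')[:,:,::-1];cv2.imwrite('pics/t19.png',cv2.resize(t[145:205,150:260],None,fx=7,fy=7,interpolation=cv2.INTER_CUBIC))
s=ctrl.get_image('scene')[:,:,::-1];cv2.imwrite('pics/s19.png',cv2.resize(s[190:270,270:400],None,fx=6,fy=6,interpolation=cv2.INTER_CUBIC))
E
```

```text
24.175 [ 0.66529351 -0.15219268  0.21287767] [-0.4627714   0.13378877  0.36758659]
```

View pics/w19.png

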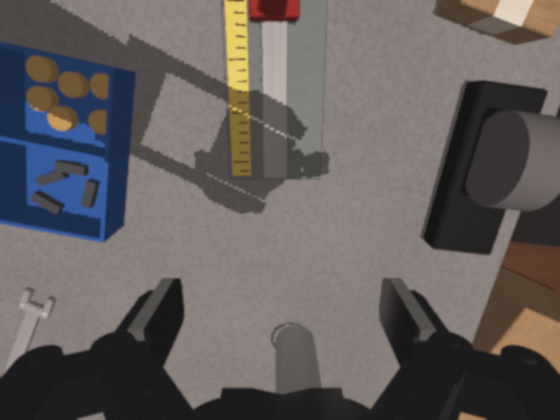

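View pics/t19.png

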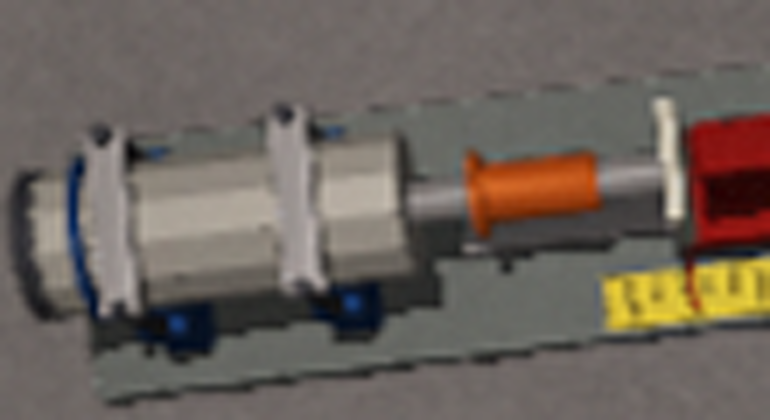

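View pics/s19.png

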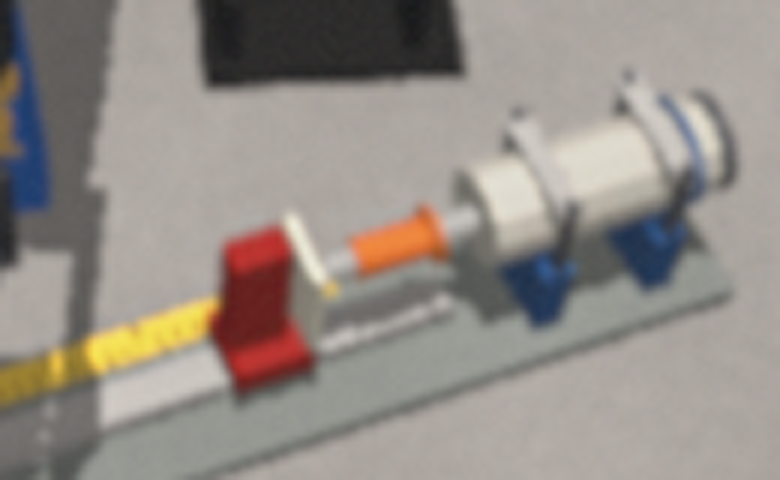

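The top and scene views show the plate against the tail and the rod in the barrel. I'll check the rod hasn't crept back since bottoming, measuring the sleeve's rear end in wrist pictures at bottoming, after release, and at the end.

```bash
python3 - <<'E'
from h import *
import cv2
for k in ('w12','w18'):
    im=cv2.imread(f'pics/{k}.png');i=dict(np.load(k+'.npz'));h=cv2.cvtColor(im,cv2.COLOR_BGR2HSV)
    m=((h[...,0]<15)&(h[...,0]>4)&(h[...,1]>150)&(h[...,2]>60)).astype(np.uint8);m[:,:240]=0;m[:,325:]=0
    m[(190 if k=='w18' else 270):]=0
    c=[];
    for x in range(276,286):
        ys=np.where(m[:,x])[0]; c.append((ys.min(),ys.max()))
    c=np.median(c,0); 
    rear=back(0,(280,c[1]+.5),.096,i); print(k,c,'sleeve rear: mm out of mouth',-(rear-M)@U*1000,'-> exposed',-(rear-M)@U*1000+25)
    for e in (88,91,94):
        print(e,'pred rear row',proj(i,M-U*(e-25)/1000+[0,0,.096])[1].round(1),'tail top row',proj(i,M-U*e/1000+[0,0,.093])[1].round(1),'plate top row',proj(i,M-U*e/1000+[0,0,.110])[1].round(1),'mouth top',proj(i,M+[0,0,.111])[1].round(1))
E
```

```text
w12 [192. 251.] sleeve rear: mm out of mouth 64.57353500344581 -> exposed 89.57353500344581
88 pred rear row 249.5 tail top row 278.7 plate top row 290.8 mouth top 165.2
91 pred rear row 253.3 tail top row 282.3 plate top row 294.6 mouth top 165.2
94 pred rear row 257.2 tail top row 285.9 plate top row 298.4 mouth top 165.2
w18 [ 49. 168.] sleeve rear: mm out of mouth 65.85402908244339 -> exposed 90.85402908244339
88 pred rear row 161.6 tail top row 216.9 plate top row 231.0 mouth top -32.5
91 pred rear row 168.9 tail top row 223.3 plate top row 238.1 mouth top -32.5
94 pred rear row 176.0 tail top row 229.6 plate top row 245.1 mouth top -32.5
```

Exposed length reads ≈ 90–91 mm throughout, against 91 mm from the force stop. The plate's front edge row also predicts 91. Handing in.

```bash
python3 - <<'E'
from h import *
o=ctrl.get_obs();print(o['t'],np.round(o['dq'],3),o['contact_force']);print(ctrl.finish_job())
E
```

```text
24.325 [ 0.002  0.006  0.006 -0.001 -0.001 -0.001] [-0.98362441 -0.3686347   0.58393705]
the job is handed in; nothing more can be done
None
```

The depth rod is fully home in the bore, the cursor's white plate is against its tail, and both are released. I handed the job in at about 24 s.

**Insertion:** The rod went in past the ball with a measured drag of about 4–5.5 N. It stopped at about 79 mm, where the highest force I read was 10 N, including the drag. A second gentle push did not move it, and it had not slipped in the grip.

**Cursor:** I slid it up with 1–3 N until it stopped. The force rose to 5.7 N there, and I relaxed it before opening the jaws.

**Last checks:**
- **Exposed length:** the force stop gives 91 mm, and two wrist pictures give 89.6 mm (after releasing the rod) and 90.9 mm (after releasing the cursor). The tail and plate rows in the last one also fit 91 mm.
- **Contact:** the final top and scene pictures show the plate at the tail with no visible gap, and the robot clear of everything.

**What disagreed:**
- **First grip missed:** the fingers closed above the rod without touching it. Pictures showed the fingertips about 35 mm farther back than the interface text says, and going that much lower worked.
- **Cursor position:** the arm's pose put the cursor at 92.6 mm when it touched, about 1.5 mm more than the other readings. That is within the error of where I gripped the fin.
- **Not measured:** I only read the force at the end of each move, so brief peaks in between are unknown.

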